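Load the bobbin lift and crank it up to its mark

TASK

With the platform of the bobbin lift still down, put every thread bobbin that stands on the bench upright on a spindle of its own, pushed fully home. Then fit the loose crank on the lift's square shaft, wind the platform up until the yellow pointer is level with the red clip on the rule, take the crank off again and lay it back flat, sleeve up, in the middle of its black rubber mat. Do not shift the red clip, and leave the other tools where they lie.

Things in the scene. Friction and masses are not known exactly. Their poses are not given: they have to be found in the camera images.
- red_mid (a point): Loose bobbin of red thread, 120 g, may be absent (2 or 3 of four colours are there). 56 mm tall: a wooden foot flange 56 mm in diameter, 6 mm thick, above it a straight round body 42 mm in diameter (grip it there); a through bore of 14 mm. The point is its centre, 28 mm above the underside; z points up along the bore.
- green_mid (a point): Loose bobbin of green thread, 120 g, may be absent (2 or 3 of four colours are there). 56 mm tall: a wooden foot flange 56 mm in diameter, 6 mm thick, above it a straight round body 42 mm in diameter (grip it there); a through bore of 14 mm. The point is its centre, 28 mm above the underside; z points up along the bore.
- blue_mid (a point): Loose bobbin of blue thread, 120 g, may be absent (2 or 3 of four colours are there). 56 mm tall: a wooden foot flange 56 mm in diameter, 6 mm thick, above it a straight round body 42 mm in diameter (grip it there); a through bore of 14 mm. The point is its centre, 28 mm above the underside; z points up along the bore.
- yellow_mid (a point): Loose bobbin of yellow thread, 120 g, may be absent (2 or 3 of four colours are there). 56 mm tall: a wooden foot flange 56 mm in diameter, 6 mm thick, above it a straight round body 42 mm in diameter (grip it there); a through bore of 14 mm. The point is its centre, 28 mm above the underside; z points up along the bore.
- spindle_0 (a point): Upright steel spindle, 9 mm diameter, rounded tip, number 0 of three in a row 80 mm apart on the lift's platform, 100 mm behind the column (30 mm square, head 56 mm square, up to 178 mm high). The point lies on its axis 28 mm above the platform, where the centre of a bobbin sits when fully home; the tip is 16.5 mm above it. y points along the row.
- spindle_1 (a point): Upright steel spindle, 9 mm diameter, rounded tip, number 1 of three in a row 80 mm apart on the lift's platform, 100 mm behind the column (30 mm square, head 56 mm square, up to 178 mm high). The point lies on its axis 28 mm above the platform, where the centre of a bobbin sits when fully home; the tip is 16.5 mm above it. y points along the row.
- spindle_2 (a point): Upright steel spindle, 9 mm diameter, rounded tip, number 2 of three in a row 80 mm apart on the lift's platform, 100 mm behind the column (30 mm square, head 56 mm square, up to 178 mm high). The point lies on its axis 28 mm above the platform, where the centre of a bobbin sits when fully home; the tip is 16.5 mm above it. y points along the row.
- crank_hub (a point): Loose steel crank, 0.35 kg. Hub: upright square block 30 x 30 mm, 56 mm tall, a square socket 16.5 mm wide, 30 mm deep in its underside, parallel to its sides. The point is the hub's centre, 28 mm above the underside; x points along the arm (bar 16 mm wide, 9 mm thick, flush with the underside) to the sleeve, z up. Fully down on the shaft, it coincides with shaft_tip, and the crank clears all below as it turns.
- crank_sleeve (a point): Centre of the crank's wooden sleeve, an upright cylinder 22 mm in diameter and 46 mm tall that spins freely about its own axis, 75 mm from the hub's axis; the point is 35 mm above the underside of the hub. The orientation is the crank's, not the sleeve's.
- crank_mid (a point): Point on the crank half-way between hub axis and sleeve axis (37.5 mm along the arm), 28 mm above the crank's underside.
- shaft_tip (a point): Top centre of the upright square shaft on the lift's column: 14 x 14 mm, 28 mm tall above its round collar (32 mm diameter, the hub rests on it), narrower in the last 3 mm. Its x and y axes are normal to the square's faces and turn with it. Clockwise as seen from above it raises the platform 12 mm a turn; it is stiff (about 0.12 N m) and stays where it is left.
- platform (a joint): Height of the lift's platform above its lowest place in m (0 to 0.012 at the start, stops at 0.072); its top is 50 mm above the bench at 0. Moved only by the shaft. The platform is a grey board 76 x 252 mm that carries the three spindles.
- pointer (a point): Tip of the yellow pointer on the platform's carriage, beside the aluminium rule at the front of the lift; it rises with the platform.
- mark (a point): The red height clip on the rule, at the middle of its red bar's height. It is 30 to 56 mm above where the pointer would be with the platform fully down, and must not be moved.
- mat: Black rubber mat fixed on the bench, 150 x 200 x 4 mm (x, y, z); origin at the centre of its underside. The crank lies flat on it, sleeve upward, at the start.
- pliers: Red-handled pliers, 188 x 73 x 14 mm, a bystander.
- try_square: Try square, 110 x 191 x 17 mm, a bystander.
- driver: Yellow-handled screwdriver, 197 x 85 x 27 mm, a bystander.
- tape_roll_b: Roll of pale tape, 84 mm diameter, 20 mm tall, a bystander.
Not all that is in view belongs to the job. Leave any pink look-alike of the part that bears green_mid alone. Leave any white look-alike of the part that bears red_mid alone.

How it is judged:
On the way, in this order (a step that is already met when the one before it is completed fails the run):
1. every bobbin is fully home on a spindle while the platform is still down ((distance between red_mid and spindle_0 below 0.006 m or distance between red_mid and spindle_1 below 0.006 m or distance between red_mid and spindle_2 below 0.006 m) and (distance between green_mid and spindle_0 below 0.006 m or distance between green_mid and spindle_1 below 0.006 m or distance between green_mid and spindle_2 below 0.006 m) and (distance between blue_mid and spindle_0 below 0.006 m or distance between blue_mid and spindle_1 below 0.006 m or distance between blue_mid and spindle_2 below 0.006 m) and (distance between yellow_mid and spindle_0 below 0.006 m or distance between yellow_mid and spindle_1 below 0.006 m or distance between yellow_mid and spindle_2 below 0.006 m) and value of joint platform below 0.02 m), for 0.2 s.
2. the crank is fitted fully down on the shaft (distance between crank_hub and shaft_tip below 0.006 m and angle between crank_hub's own z axis and vertical below 0.1 rad), for 0.2 s.
3. with the crank on the shaft, the pointer is level with the red clip (all of step 2 and z of pointer in the frame of mark between -0.004 and 0.004 m and velocity of joint platform between -0.001 and 0.001 m/s), for 0.2 s.
At the end, for the whole second after the job is handed in: Every bobbin present is home on a spindle (centre within 6 mm of its seated place), the pointer is within 4 mm of the red clip's height, and the crank lies flat on the mat, sleeve up, its middle within 45 mm of the mat's centre; all released ((distance between red_mid and spindle_0 below 0.006 m or distance between red_mid and spindle_1 below 0.006 m or distance between red_mid and spindle_2 below 0.006 m) and (distance between green_mid and spindle_0 below 0.006 m or distance between green_mid and spindle_1 below 0.006 m or distance between green_mid and spindle_2 below 0.006 m) and (distance between blue_mid and spindle_0 below 0.006 m or distance between blue_mid and spindle_1 below 0.006 m or distance between blue_mid and spindle_2 below 0.006 m) and (distance between yellow_mid and spindle_0 below 0.006 m or distance between yellow_mid and spindle_1 below 0.006 m or distance between yellow_mid and spindle_2 below 0.006 m) and z of pointer in the frame of mark between -0.004 and 0.004 m and horizontal distance between crank_mid and mat below 0.045 m and height (world z) of crank_hub below 0.04 m and angle between crank_hub's own z axis and vertical below 0.1 rad); the robot touches nothing.
It fails at once if the red clip is shifted by more than 6 mm along the rule (distance of mark from where it was at the start of the episode above 0.006 m).
It fails at once if a bystanding tool is moved by more than 5 cm (distance of any of pliers, try_square, driver, tape_roll_b from where it was at the start of the episode above 0.05 m).
Of bobbin_red, bobbin_green, bobbin_blue, bobbin_yellow only 2 to 3 are there at a start; the rules pass over those that are not, and their reading is None.
At some moment in a run one of bobbin_red, bobbin_green, bobbin_blue, bobbin_yellow may be knocked a few centimetres aside while the robot is not near it.
Once in a run the grip may slacken for a moment while it holds something.
It also fails if it takes over 210 s, if anything falls off the work surface, if the arm or the gripper's body presses on something with over 40 N, if the wrist force passes 120 N, or if a joint passes its speed limit or range.

ROBOT

A 6-joint arm with a two-finger parallel gripper is mounted at the origin on a cart in front of the work surface, level with it; the furniture and walls round the work are solid. World frame = base frame: x ahead of the robot, y to its left, z up, the work surface at z = 0. Lengths are in m, angles in rad, forces in N, time in s.
With the tool pointing down it reaches from about 0.375 to 0.9 m from the base axis. Payload 3.1 kg.
Tool frame: the origin (TCP) lies at the very end of the fingers, on their centre line; the grasp point (between the pads) lies 19 mm behind it; z points along the fingers, y is the line along which they close (so a half turn about z gives the same grasp; the last joint's range is limited). The gripper opens to 87 mm and grips with 3 to 60 N. Pads are 19 mm wide; open, the fingers measure 117 mm over their backs; the gripper's body (75 mm by 190 mm) begins 51 mm behind the grasp point.
Start: joints at [-1.419, 0.527, 1.433, -0, 1.181, -0.178], TCP at [0.202, -0.591, 0.223] pointing down, gripper open.
Joint ranges: [-3.08, 3.08], [-0.75, 2.2], [0.22, 2.44], [-1.43, 4.57], [0, 2.65], [-2.85, 2.85]. Speed limits (rad/s): [2.79, 2.79, 3.14, 3.14, 3.14, 3.14].

INTERFACE

Orientations are given as a unit quaternion [x, y, z, w].
In Python, from rig import robot gives the robot as it stands. The module is installed in compiled form; this text tells all that it offers.
- The arm moves only by the tool servo_tool, never from a script. Its argument "rows" is one flat list of numbers, 5 for each row, row after row: the closure, from -1 (fully open) to 1 (shut), so that 0 is half open, then the shift along the tool's x, y, z in m, then the turn about the tool's z in degrees. A call has 1 to 5 rows; each row shifts and turns the commanded pose from where the row before left it, along the tool's axes as they then stand; what a row does not reach is not made up. A row lasts 1/12 s, in which the tool goes at most 41.7 mm and 7.16 degrees, less where a joint would pass 70% of its speed; a pose out of reach is approached as far as the arm can. A call with a gripper value outside its range is refused whole. The fingers move at their own pace and stop on an object; "newtons" is the grip in N (left out, the last holds). Time passes only in rows, so rows that do not move let the fingers close. It gives the time, the measured TCP pose, the force, the opening and the grip force at its end, in the units of the state.
- robot.get_obs(): the state, without advancing time (a new reading comes with each control period).
- robot.camera(name): name is "side" or "top"; returns a dict with "pixels" (384x512x3 uint8, red, green, blue), "intrinsics" (3x3 intrinsics, pixels), "rvec" (rotation vector, rad) and "tvec" (3), from world to camera coordinates, as OpenCV has them. Camera axes: x right, y down, z forward; pixel columns grow to the right and rows downward; lengths in m; the calibration is good to about 2 mm. A picture is of the moment at which its call begins. There is no depth.
- robot.hand_in(): hands the job in; it is judged then, once.
Trained networks look in a picture, given as the dict that the camera call returned (one of the last four; its "shot" number tells which), for a name from the list of things; names that differ only in an ending like _2 or _b are one class to them, and where a whole thing is asked for, a point or a joint stands for the part that bears it (a point fixed in the world has none). Each returns a list of dicts, best first, with "score" (0 to 1); they miss things now and then, are a little off and sometimes report something else, mostly with a low value. They report only what shows in the picture. A call takes as long as a camera call. They do not tell look-alikes from the thing itself.
- robot.spot_in(picture, query): "at" ([x, y, z] in m, in world coordinates, good to about 4 mm: the middle of the surface that is visible of it).
- robot.outline_of(picture, query): "region" (384x512 bool, what is visible of it).
- robot.place_of(picture, query): "at" ([x, y, z] in m, in world coordinates, good to about 4 mm: a listed point, or the origin of a listed thing).
The state is a dict: "time": time; "q": joint angles; "joint_velocities": joint speeds; "joint_torque": joint torques, N m; "position": TCP position; "tool_rot": TCP orientation; "ft_force": force on the tool from outside, world axes, zero at the start; "moment": the same for the moment, N m; "grip_width": finger opening in m; "grip_force": force on a finger pad.
Only numpy, scipy, OpenCV 4.12 (cv2) and the standard library are available. Lean on these libraries where they do the work, as an engineer would, in place of code of your own. Each camera call takes 0.05 s, during which the arm holds its last target. There are 200 camera calls.

## Working session

There is one attempt and no reset: what is moved stays moved. The work goes in short steps, Python scripts to look and compute and a tool call to move; the robot and the scene stay as the last step left them, time stands still between calls to the robot, and variables do not carry over. Pictures are saved under pics/ and viewed, at most 14 in all, crops included, and the job is handed in when it is done.

Besides the shell and the picture viewer there is one more tool, called after "Call:" by a JSON object that holds its "op" and its "data". servo_tool: Moves the arm, as the interface text tells. Its arguments: {"type":"object","properties":{"rows":{"type":"array","items":{"type":"number"}},"newtons":{"type":"number"}},"required":["rows"]}

```bash
mkdir -p pics
cat > h.py <<'E'
import numpy as np, cv2
from rig import robot
from scipy.spatial.transform import Rotation as R
np.set_printoptions(precision=4,suppress=True)
def save(p,n): cv2.imwrite('pics/'+n+'.png',p['pixels'][:,:,::-1])
def proj(p,X): return cv2.projectPoints(np.array(X,float).reshape(-1,1,3),p['rvec'],p['tvec'],p['intrinsics'],None)[0].reshape(-1,2)
def ray(p,uv,z):
    Rm=cv2.Rodrigues(np.array(p['rvec']))[0];t=np.array(p['tvec']).ravel()
    d=Rm.T@np.linalg.inv(p['intrinsics'])@np.array([uv[0],uv[1],1.]);c=-Rm.T@t
    return c+d*(z-c[2])/d[2]
def show(o): return [(round(x['score'],2),np.round(x['at'],4).tolist()) for x in o]
def delta(X,o=None):
    o=o or robot.get_obs(); return R.from_quat(o['tool_rot']).inv().apply(np.array(X)-o['position'])
E
python3 - <<'E'
from h import *
o=robot.get_obs();print(o)
for n in('side','top'):
    p=robot.camera(n);save(p,n+'0');print(n,'cam',-cv2.Rodrigues(np.array(p['rvec']))[0].T@np.array(p['tvec']).ravel())
    for q in 'red_mid green_mid blue_mid yellow_mid spindle_0 spindle_1 spindle_2 crank_hub crank_sleeve crank_mid shaft_tip pointer mark mat pliers try_square driver tape_roll_b'.split():
        print(q,show(robot.place_of(p,q))[:3])
E
```

```text
{'time': 0.0, 'q': array([-1.4195,  0.5285,  1.4339,  0.    ,  1.1814, -0.1785]), 'joint_velocities': array([-0.0002, -0.0001,  0.0013,  0.001 , -0.0019, -0.    ]), 'joint_torque': array([  0.0004, -44.0045, -17.6591,   0.0635,   0.0584,  -0.0002]), 'position': array([ 0.2023, -0.5906,  0.2216]), 'tool_rot': array([ 0.9864,  0.1641,  0.    , -0.0011]), 'ft_force': array([0.3079, 0.5472, 0.071 ]), 'moment': array([ 0.0243,  0.0252, -0.038 ]), 'grip_force': 0.0, 'grip_width': 0.0869508371984561}
side cam [-0.3295 -1.2176  0.8558]
red_mid [(0.57, [0.508, 0.1171, 0.0252]), (0.56, [0.5342, 0.2225, 0.027])]
green_mid [(0.7, [0.5054, -0.0281, 0.0434]), (0.69, [0.5414, 0.3599, 0.0302])]
blue_mid [(0.69, [0.4354, 0.2366, 0.0293])]
yellow_mid [(0.35, [0.5087, -0.0253, 0.0475])]
spindle_0 [(0.49, [0.6339, -0.1542, 0.0823])]
spindle_1 [(0.49, [0.6339, -0.1542, 0.0823])]
spindle_2 [(0.49, [0.6339, -0.1542, 0.0823])]
crank_hub []
crank_sleeve [(0.57, [0.5257, -0.3717, -0.0])]
crank_mid []
shaft_tip [(0.48, [0.5405, -0.0647, 0.2106])]
pointer [(0.76, [0.5082, -0.0267, 0.0432]), (0.56, [0.3827, -0.0
[... 827 characters left out ...]
[0.6337, -0.1546, 0.0768])]
spindle_2 [(0.94, [0.645, 0.0034, 0.0791]), (0.9, [0.639, -0.0741, 0.0842]), (0.67, [0.6337, -0.1546, 0.0768])]
crank_hub [(0.7, [0.5203, -0.325, 0.0382])]
crank_sleeve [(0.48, [0.4959, -0.3996, 0.0386])]
crank_mid [(0.78, [0.5105, -0.3569, 0.0286])]
shaft_tip [(0.59, [0.6531, 0.3747, 0.0036]), (0.56, [0.5409, -0.0674, 0.2152])]
pointer [(0.59, [0.5129, -0.0232, 0.0508])]
mark []
mat [(0.73, [0.5258, -0.368, -0.0008])]
pliers [(0.82, [0.3481, -0.363, -0.0022]), (0.54, [0.5407, -0.0675, 0.2139])]
try_square [(0.86, [0.3842, -0.0023, 0.0002])]
driver [(0.49, [0.6796, -0.4238, 0.0001])]
tape_roll_b [(0.57, [0.6492, 0.3719, 0.0013]), (0.25, [0.6408, -0.0774, 0.0817])]
```

View pics/side0.png

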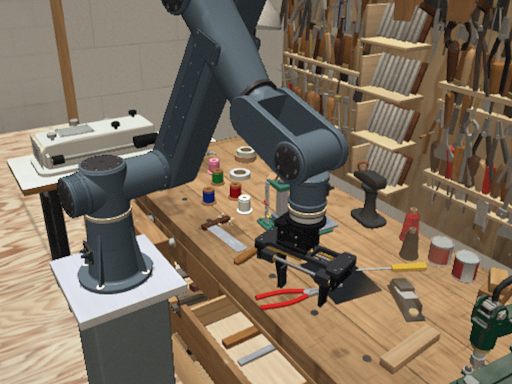

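View pics/top0.png

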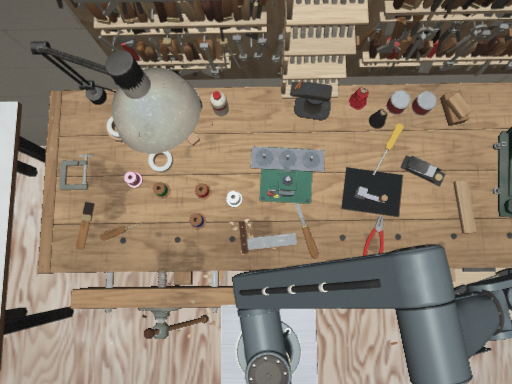

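The top view shows red (202,190), green (160,189) and blue (197,220) bobbins, with pink and white decoys at (132,180) and (234,199). The lift is at about (287,170) and the crank is on the mat at (372,195). I'll raise the tool and square it to the lift first.

Call:
{"op": "servo_tool", "data": {"rows": [-1,0,0,-0.03,4.6,-1,0,0,-0.03,4.6,-1,0,0,-0.03,4.6,-1,0,0,-0.03,4.6,-1,0,0,0,4.6]}}

```text
time: 2.32
position: [0.2031, -0.5947, 0.3501]
tool_rot: [0.999, -0.038, 0.001, 0.007]
ft_force: [0.6, -0.7, 0.5]
grip_width: 0.087
grip_force: 0.0
```

Call:
{"op": "servo_tool", "data": {"rows": [-1,0.03,-0.03,0,0,-1,0.03,-0.03,0,0,-1,0.03,-0.03,0,0,-1,0.03,-0.03,0,0,-1,0.03,-0.03,0,0]}}

```text
time: 2.73
position: [0.3609, -0.4535, 0.3427]
tool_rot: [0.999, -0.036, 0.0, 0.0]
ft_force: [0.9, -1.1, 0.1]
grip_width: 0.0871
grip_force: 0.0
```

Call:
{"op": "servo_tool", "data": {"rows": [-1,0.015,-0.038,0,0,-1,0.015,-0.038,0,0,-1,0.015,-0.038,0,0,-1,0.015,-0.038,0,0,-1,0.015,-0.038,0,0]}}

```text
time: 3.15
position: [0.4488, -0.2688, 0.3427]
tool_rot: [0.999, -0.036, 0.0, 0.0]
ft_force: [-0.6, 0.5, -1.0]
grip_width: 0.0869
grip_force: 0.0
```

Call:
{"op": "servo_tool", "data": {"rows": [-1,0,-0.04,0,0,-1,0,-0.04,0,0,-1,0,-0.04,0,0,-1,0,-0.04,0,0,-1,0,-0.04,0,0]}}

```text
time: 3.57
position: [0.4623, -0.0693, 0.3427]
tool_rot: [0.999, -0.036, 0.0, 0.0]
ft_force: [0.5, 0.7, -0.0]
grip_width: 0.0871
grip_force: 0.0
```

Call:
{"op": "servo_tool", "data": {"rows": [-1,0,-0.04,0,0,-1,0,-0.04,0,0,-1,0,-0.04,0,0,-1,0,-0.04,0,0,-1,0,0,0,0]}}

```text
time: 3.98
position: [0.4734, 0.0949, 0.3429]
tool_rot: [0.999, -0.032, 0.0, -0.002]
ft_force: [-0.7, -0.5, 0.5]
grip_width: 0.0869
grip_force: 0.0
```

Run:
```python
from h import *
print(robot.get_obs()['time'],robot.get_obs()['position'])
for i in range(3):
  for n in('side','top'):
    p=robot.camera(n)
    if i==0 and n=='side':
        save(p,'side1')
        u=proj(p,[0.52,-0.02,0.08])[0].astype(int);print(u,p['intrinsics'][0,0])
        c=p['pixels'][max(u[1]-75,0):u[1]+75,max(u[0]-100,0):u[0]+100,::-1];cv2.imwrite('pics/side1c.png',cv2.resize(c,None,fx=4,fy=4,interpolation=cv2.INTER_CUBIC));print('crop org',u-[100,75])
    for q in 'red_mid green_mid blue_mid yellow_mid spindle_0 shaft_tip pointer mark'.split():
        print(n,q,show(robot.place_of(p,q))[:4])
```

```text
3.9833 [0.4734 0.0949 0.3429]
[267 204] 499.650850126802
crop org [167 129]
side red_mid [(0.78, [0.5055, 0.1128, 0.027]), (0.53, [0.5336, 0.2175, 0.0294])]
side green_mid [(0.76, [0.5417, 0.3647, 0.0265]), (0.42, [0.5834, 0.4649, 0.028])]
side blue_mid [(0.66, [0.4317, 0.2373, 0.0322]), (0.23, [0.5079, -0.0267, 0.0434])]
side yellow_mid [(0.28, [0.5324, 0.2203, 0.0296])]
side spindle_0 [(0.8, [0.6371, -0.155, 0.0847]), (0.77, [0.6377, -0.0722, 0.0803]), (0.74, [0.6435, 0.0046, 0.0768])]
side shaft_tip [(0.64, [0.5411, -0.0647, 0.2142]), (0.38, [0.5271, -0.3696, -0.0014])]
side pointer [(0.93, [0.509, -0.0272, 0.0439])]
side mark []
top red_mid [(0.22, [0.651, 0.3707, 0.0001]), (0.17, [0.5414, 0.366, 0.0281])]
top green_mid [(0.65, [0.5817, 0.4639, 0.0237]), (0.64, [0.6527, 0.3735, 0.0008]), (0.61, [0.5164, -0.0242, 0.0497]), (0.47, [0.5435, 0.3662, 0.0261])]
top blue_mid []
top yellow_mid [(0.64, [0.5254, -0.3672, -0.0003])]
top spindle_0 [(0.91, [0.6318, -0.1541, 0.0775]), (0.87, [0.6386, -0.0738, 0.0813]), (0.76, [0.6446, 0.0049, 0.0793])]
top shaft_tip [(0.45, [0.5435, -0.065, 0.
[... 1443 characters left out ...]
4973, -0.3921, 0.0392])]
side yellow_mid [(0.65, [0.6362, -0.1517, 0.0838])]
side spindle_0 [(0.89, [0.6356, -0.1543, 0.0828]), (0.81, [0.6398, 0.0063, 0.0806]), (0.64, [0.6388, -0.0714, 0.0768])]
side shaft_tip []
side pointer [(0.82, [0.5059, -0.0229, 0.0464])]
side mark []
top red_mid [(0.47, [0.5078, 0.1113, 0.0285])]
top green_mid [(0.65, [0.583, 0.4638, 0.0266]), (0.54, [0.5439, 0.3673, 0.0296])]
top blue_mid [(0.52, [0.5253, -0.3666, 0.0005]), (0.46, [0.4355, 0.2383, 0.0247])]
top yellow_mid []
top spindle_0 [(0.73, [0.6341, -0.1511, 0.0787]), (0.56, [0.6406, -0.0776, 0.0819])]
top shaft_tip [(0.6, [0.5452, -0.0675, 0.2152])]
top pointer [(0.72, [0.5127, -0.0249, 0.0481])]
top mark []
```

View pics/side1c.png

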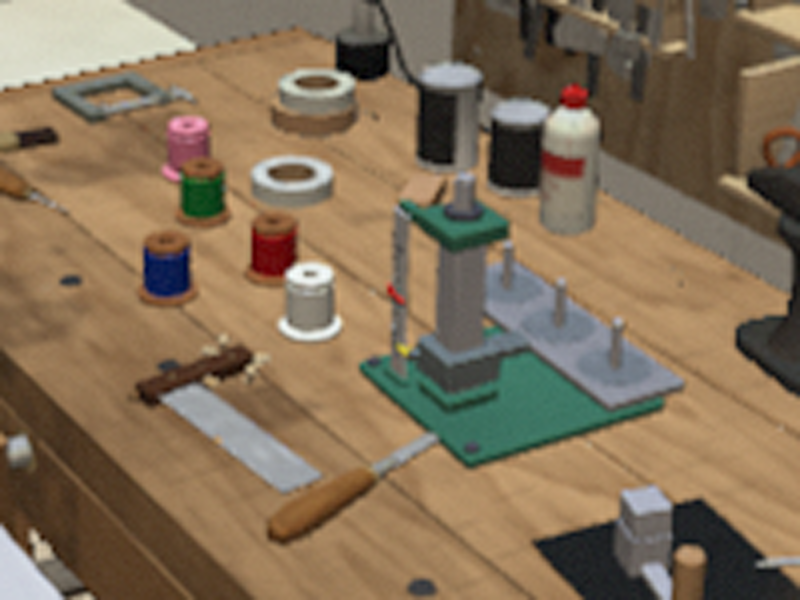

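The crop shows the red clip at crop pixel (396,294), the yellow pointer at (403,351), and three empty spindles with the platform down. Blue comes first. I'll squeeze it along two perpendicular directions so it is centred in the gripper.

Call:
{"op": "servo_tool", "data": {"rows": [-1,-0.01,-0.028,0,0,-1,-0.01,-0.028,0,0,-1,-0.01,-0.028,0,0,-1,-0.01,-0.028,0,0,-1,-0.01,-0.028,0,0]}}

```text
time: 7.1
position: [0.4338, 0.2327, 0.3427]
tool_rot: [0.999, -0.036, 0.0, -0.0]
ft_force: [0.4, 0.2, -0.6]
grip_width: 0.0866
grip_force: 0.0
```

Call:
{"op": "servo_tool", "data": {"rows": [-1,0,0,0.025,-6.9,-1,0,0,0.025,-6.9,-1,0,0,0.025,-6.9,-1,0,0,0.025,-6.9,-1,0,0,0.025,-6.9]}}

```text
time: 7.52
position: [0.4343, 0.2318, 0.2167]
tool_rot: [0.964, 0.265, 0.0, 0.0]
ft_force: [1.2, 0.1, 0.0]
grip_width: 0.0869
grip_force: 0.0
```

Call:
{"op": "servo_tool", "data": {"rows": [-1,0,0,0.02,-6.9,-1,0,0,0.02,-6.9,-1,0,0,0.02,-6.9,-1,0,0,0,-6.9,-1,0,0,0,-6.9]}}

```text
time: 7.93
position: [0.4334, 0.2313, 0.1561]
tool_rot: [0.842, 0.539, -0.002, -0.001]
ft_force: [0.8, 1.0, -0.5]
grip_width: 0.0868
grip_force: 0.0
```

Call:
{"op": "servo_tool", "data": {"rows": [-1,0,0,0,-6.9,-1,0,0,0,-6.9,-1,0,0,0,-6.9,-1,0,0,0,0,-1,0,0,0,0]}}

```text
time: 8.35
position: [0.4345, 0.2316, 0.1576]
tool_rot: [0.735, 0.678, 0.0, 0.0]
ft_force: [-0.4, 0.1, -0.7]
grip_width: 0.0869
grip_force: 0.0
```

Run:
```python
from h import *
for n in('side','top'):
    p=robot.camera(n); print(n,show(robot.place_of(p,'blue_mid'))[:2],show(robot.place_of(p,'red_mid'))[:2])
o=robot.get_obs();print(o['position'],R.from_quat(o['tool_rot']).as_matrix()[:,0],delta([.4335,.2385,.015]),o['q'])
```

```text
side [(0.52, [0.4348, 0.2387, 0.0297])] [(0.73, [0.6373, -0.0716, 0.0785]), (0.6, [0.5076, 0.1167, 0.0265])]
top [(0.38, [0.433, 0.2395, 0.0266])] [(0.61, [0.6417, -0.074, 0.0822]), (0.5, [0.5108, 0.1113, 0.0308])]
[0.4343 0.2315 0.1576] [0.0776 0.997  0.    ] [ 0.0069 -0.0013  0.1426] [ 0.2623  0.449   1.8274 -0.      0.8651  0.3401]
```

Call:
{"op": "servo_tool", "data": {"rows": [-1,0.007,-0.001,0.035,0,-1,0,0,0.035,0,-1,0,0,0.035,0,-1,0,0,0.0375,0,-1,0,0,0,0]}}

```text
time: 9.07
position: [0.4288, 0.237, 0.0078]
tool_rot: [0.734, 0.679, -0.007, -0.004]
ft_force: [-0.8, -0.0, -0.9]
grip_width: 0.087
grip_force: 0.0
```

Call:
{"op": "servo_tool", "data": {"rows": [1,0,0,0,0,1,0,0,0,0,1,0,0,0,0,1,0,0,0,0,1,0,0,0,0], "newtons": 10}}

```text
time: 9.48
position: [0.4353, 0.2391, 0.0176]
tool_rot: [0.734, 0.679, 0.002, 0.001]
ft_force: [0.3, 0.0, 0.8]
grip_width: 0.0615
grip_force: 0.0
```

Call:
{"op": "servo_tool", "data": {"rows": [1,0,0,0,0,1,0,0,0,0,1,0,0,0,0,1,0,0,0,0,1,0,0,0,0]}}

```text
time: 9.9
position: [0.434, 0.2387, 0.0157]
tool_rot: [0.734, 0.679, 0.0, 0.0]
ft_force: [-0.1, 0.3, 6.9]
grip_width: 0.0419
grip_force: 10.0
```

Call:
{"op": "servo_tool", "data": {"rows": [-1,0,0,0,0,-1,0,0,0,0,-1,0,0,0,0,-1,0,0,0,0,-1,0,0,0,0]}}

```text
time: 10.32
position: [0.4336, 0.2386, 0.0148]
tool_rot: [0.734, 0.679, -0.0, -0.0]
ft_force: [-0.3, 0.3, -0.4]
grip_width: 0.067
grip_force: 0.0
```

Call:
{"op": "servo_tool", "data": {"rows": [-1,0,0,0,0,-1,0,0,0,0,-1,0,0,0,0,-1,0,0,0,0,-1,0,0,0,0]}}

```text
time: 10.73
position: [0.4338, 0.2386, 0.015]
tool_rot: [0.734, 0.679, -0.0, -0.0]
ft_force: [0.7, 0.2, -0.7]
grip_width: 0.0865
grip_force: 0.0
```

Call:
{"op": "servo_tool", "data": {"rows": [-1,0,0,0,6.9,-1,0,0,0,6.9,-1,0,0,0,6.9,-1,0,0,0,6.9,-1,0,0,0,6.9]}}

```text
time: 11.15
position: [0.4338, 0.2386, 0.0151]
tool_rot: [0.904, 0.429, -0.0, -0.0]
ft_force: [0.5, -0.6, 0.5]
grip_width: 0.0873
grip_force: 0.0
```

Call:
{"op": "servo_tool", "data": {"rows": [-1,0,0,0,6.9,-1,0,0,0,6.9,-1,0,0,0,6.9,-1,0,0,0,6.9,-1,0,0,0,6.9]}}

```text
time: 11.57
position: [0.4338, 0.2386, 0.0151]
tool_rot: [0.99, 0.141, 0.0, -0.0]
ft_force: [0.2, 0.1, 0.2]
grip_width: 0.087
grip_force: 0.0
```

Call:
{"op": "servo_tool", "data": {"rows": [-1,0,0,0,6.9,-1,0,0,0,6.9,-1,0,0,0,6.9,-1,0,0,0,0,-1,0,0,0,0]}}

```text
time: 11.98
position: [0.4338, 0.2386, 0.0151]
tool_rot: [0.999, -0.034, 0.0, -0.0]
ft_force: [-0.0, 0.7, -0.4]
grip_width: 0.0869
grip_force: 0.0
```

Call:
{"op": "servo_tool", "data": {"rows": [1,0,0,0,0,1,0,0,0,0,1,0,0,0,0,1,0,0,0,0,1,0,0,0,0], "newtons": 25}}

```text
time: 12.4
position: [0.4338, 0.2386, 0.015]
tool_rot: [0.999, -0.036, -0.0, -0.0]
ft_force: [0.6, -0.7, 0.5]
grip_width: 0.0617
grip_force: 0.0
```

Call:
{"op": "servo_tool", "data": {"rows": [1,0,0,0,0,1,0,0,0,0,1,0,0,0,0,1,0,0,0,0,1,0,0,0,0]}}

```text
time: 12.82
position: [0.4338, 0.2386, 0.0151]
tool_rot: [0.999, -0.036, 0.0, -0.0]
ft_force: [-0.6, 0.3, -0.7]
grip_width: 0.0415
grip_force: 25.0
```

Run:
```python
from h import *
o=robot.get_obs();M=R.from_quat(o['tool_rot']).as_matrix();print(o['position'],M[:,0],o['grip_width'],o['grip_force'])
print(M.T@(np.array([.6440,.0050,.3])-o['position']))
```

```text
[0.4338 0.2386 0.0151] [ 0.9974 -0.0715  0.0001] 0.04152105870806286 24.999790201254655
[ 0.2264  0.218  -0.2849]
```

Call:
{"op": "servo_tool", "data": {"rows": [1,0,0,-0.015,0,1,0,0,-0.035,0,1,0,0,-0.035,0,1,0,0,-0.035,0,1,0,0,-0.035,0]}}

```text
time: 13.23
position: [0.4329, 0.2383, 0.1713]
tool_rot: [0.999, -0.036, -0.001, 0.0]
ft_force: [0.8, 0.4, -0.3]
grip_width: 0.0415
grip_force: 25.0
```

Call:
{"op": "servo_tool", "data": {"rows": [1,0.037,0.01,-0.005,0,1,0.037,0.01,0,0,1,0.037,0.01,0,0,1,0.037,0.01,0,0,1,0.037,0.01,0,0]}}

```text
time: 13.65
position: [0.6156, 0.1747, 0.1749]
tool_rot: [0.999, -0.036, -0.0, 0.0]
ft_force: [0.1, 0.3, -1.5]
grip_width: 0.0419
grip_force: 25.0
```

Call:
{"op": "servo_tool", "data": {"rows": [1,0.037,0.03,0,0,1,0.004,0.035,0,0,1,0,0.035,0,0,1,0,0.035,0,0,1,0,0.033,0,0]}}

```text
time: 14.07
position: [0.6383, 0.0073, 0.1741]
tool_rot: [0.999, -0.036, -0.001, -0.0]
ft_force: [0.5, -0.7, -1.6]
grip_width: 0.0422
grip_force: 2.3
```

Call:
{"op": "servo_tool", "data": {"rows": [1,0,0,0,0,1,0,0,0,0,1,0,0,0,0,1,0,0,0,0]}}

```text
time: 14.4
position: [0.6389, 0.0103, 0.1748]
tool_rot: [0.999, -0.035, -0.0, -0.0]
ft_force: [0.7, 0.4, -1.2]
grip_width: 0.0417
grip_force: 25.0
```

```bash
cat > chk.py <<'E'
from h import *
import sys
q=sys.argv[1]; S=np.array(eval(sys.argv[2]))
o=robot.get_obs();M=R.from_quat(o['tool_rot']).as_matrix();print('pos',o['position'],o['grip_width'],'delta',M.T@(S-o['position']))
for i in range(2):
  for n in('side','top'):
    p=robot.camera(n);print(n,q,show(robot.place_of(p,q))[:2],'sp',show(robot.place_of(p,'spindle_0'))[:4])
p=robot.camera('side');u=proj(p,S)[0].astype(int)
c=p['pixels'][u[1]-50:u[1]+50,u[0]-65:u[0]+65,::-1];cv2.imwrite('pics/%s.png'%sys.argv[3],cv2.resize(c,None,fx=5,fy=5,interpolation=cv2.INTER_CUBIC));print('org',u-[65,50])
E
python3 chk.py blue_mid [.644,.005,.1] b1
```

```text
pos [0.6389 0.0103 0.1748] 0.04173905683734817 delta [0.0056 0.005  0.0748]
side blue_mid [(0.65, [0.6378, 0.009, 0.1906])] sp [(0.94, [0.6345, -0.1551, 0.0809]), (0.82, [0.6441, 0.0062, 0.0795]), (0.65, [0.6408, -0.072, 0.0811]), (0.63, [0.4959, -0.3943, 0.0384])]
top blue_mid [(0.43, [0.5413, 0.3685, 0.0287])] sp [(0.94, [0.6447, 0.0033, 0.0794]), (0.8, [0.6355, -0.1564, 0.0772]), (0.59, [0.6408, -0.0739, 0.08])]
side blue_mid [(0.62, [0.6387, 0.0091, 0.1893])] sp [(0.73, [0.6398, -0.0705, 0.0814]), (0.7, [0.6365, -0.1546, 0.0849]), (0.63, [0.6429, 0.0027, 0.0773])]
top blue_mid [] sp [(0.83, [0.6406, -0.0751, 0.0785]), (0.62, [0.646, 0.0047, 0.0813]), (0.57, [0.6316, -0.1563, 0.0759])]
org [227 138]
```

View pics/b1.png

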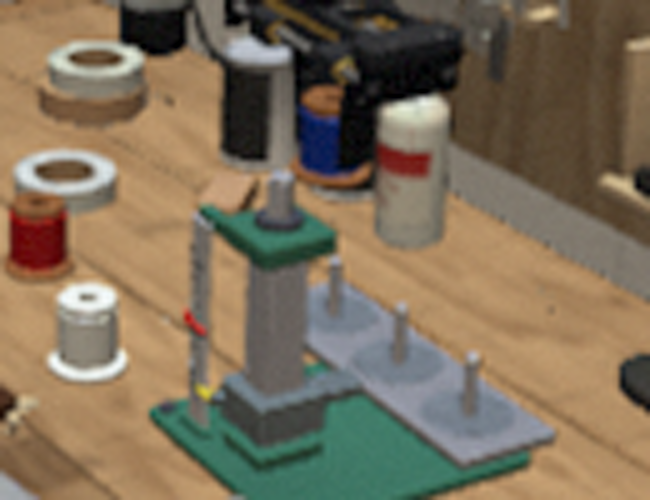

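Blue is held upright at about crop pixel (333,130), next to spindle 0 at (335,285). The grip sagged briefly but the bobbin didn't slip. I'll correct by 5 mm on each axis and lower it.

Call:
{"op": "servo_tool", "data": {"rows": [1,0.0055,0.005,0,0,1,0,0,0.02,0,1,0,0,0.02,0,1,0,0,0.015,0,1,0,0,0,0]}}

```text
time: 15.47
position: [0.6422, 0.0035, 0.1166]
tool_rot: [0.999, -0.036, -0.003, -0.0]
ft_force: [-0.8, -1.2, -1.1]
grip_width: 0.0421
grip_force: 25.0
```

Call:
{"op": "servo_tool", "data": {"rows": [1,0,0,0.005,0,1,0,0,0.005,0,1,0,0,0.005,0,1,0,0,0.003,0,1,0,0,0,0]}}

```text
time: 15.88
position: [0.6442, 0.0037, 0.1018]
tool_rot: [0.999, -0.036, -0.0, -0.0]
ft_force: [-0.1, -0.1, -0.8]
grip_width: 0.0419
grip_force: 25.0
```

Run:
```python
from h import *
o=robot.get_obs();print(o['position'],o['ft_force'],o['moment'],o['grip_width'])
for n in('side','side'):
    p=robot.camera(n);print(show(robot.place_of(p,'blue_mid'))[:2])
```

```text
[0.6442 0.0037 0.1018] [-0.1388 -0.0532 -0.7821] [ 0.0552  0.0476 -0.0242] 0.04188218369025455
[(0.57, [0.6453, 0.0034, 0.1156])]
[(0.45, [0.6429, 0.0021, 0.121]), (0.35, [0.506, -0.0236, 0.045])]
```

Call:
{"op": "servo_tool", "data": {"rows": [1,0,0,0.006,0,1,0,0,0.006,0,1,0,0,0.006,0,1,0,0,0.006,0,1,0,0,0,0]}}

```text
time: 16.5
position: [0.643, 0.0039, 0.0761]
tool_rot: [0.999, -0.036, -0.002, -0.0]
ft_force: [-0.2, -0.2, -1.5]
grip_width: 0.0416
grip_force: 25.0
```

Call:
{"op": "servo_tool", "data": {"rows": [1,0,0,0.004,0,1,0,0,0.004,0,1,0,0,0.003,0,1,0,0,0,0,1,0,0,0,0]}}

```text
time: 16.92
position: [0.6445, 0.0036, 0.067]
tool_rot: [0.999, -0.036, 0.0, 0.0]
ft_force: [0.1, -0.4, -0.8]
grip_width: 0.0418
grip_force: 25.0
```

Call:
{"op": "servo_tool", "data": {"rows": [1,0,0,0.0015,0,1,0,0,0,0,1,0,0,0,0]}}

```text
time: 17.17
position: [0.6446, 0.0036, 0.0668]
tool_rot: [0.999, -0.036, 0.0, 0.0]
ft_force: [-1.9, -0.2, 5.7]
grip_width: 0.0417
grip_force: 25.0
```

Call:
{"op": "servo_tool", "data": {"rows": [1,0,0,0.0015,0,1,0,0,0,0,1,0,0,0,0]}}

```text
time: 17.42
position: [0.6446, 0.0037, 0.0667]
tool_rot: [0.999, -0.036, 0.001, 0.0]
ft_force: [-3.7, -0.6, 12.0]
grip_width: 0.0416
grip_force: 25.0
```

```bash
python3 chk.py blue_mid [.644,.005,.08] b2
```

```text
pos [0.6446 0.0037 0.0667] 0.041646859702390175 delta [-0.0007 -0.0013 -0.0133]
side blue_mid [(0.45, [0.6442, 0.0027, 0.0848])] sp [(0.95, [0.6343, -0.1525, 0.0843]), (0.64, [0.6399, -0.0746, 0.0797]), (0.56, [0.644, 0.0035, 0.0793]), (0.51, [0.4961, -0.3924, 0.0376])]
top blue_mid [(0.25, [0.5172, -0.3245, 0.034])] sp [(0.89, [0.635, -0.154, 0.0813])]
side blue_mid [(0.71, [0.6443, 0.0016, 0.0815])] sp [(0.86, [0.6436, 0.0068, 0.0791]), (0.61, [0.6359, -0.1531, 0.0832]), (0.57, [0.6404, -0.0698, 0.0799])]
top blue_mid [] sp [(0.86, [0.6407, -0.0751, 0.0823])]
org [227 143]
```

View pics/b2.png

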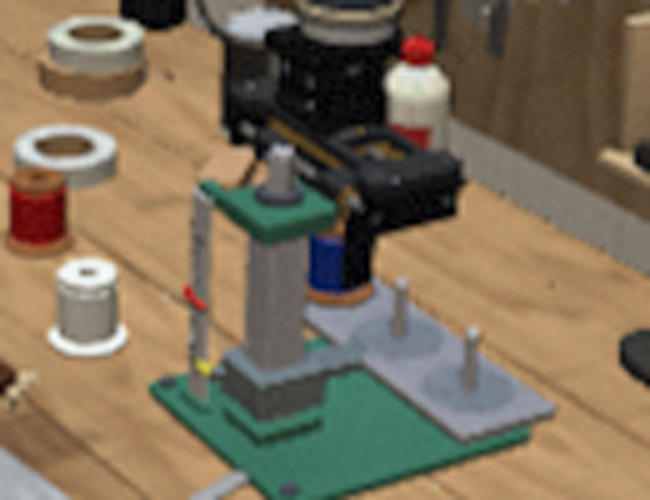

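Blue is seated: contact came at TCP z 0.0667, and it shows at crop (330,265). Releasing and going to red.

Call:
{"op": "servo_tool", "data": {"rows": [-1,0,0,-0.0015,0,-1,0,0,0,0,-1,0,0,0,0,-1,0,0,0,0,-1,0,0,0,0]}}

```text
time: 18.48
position: [0.6442, 0.0037, 0.0651]
tool_rot: [0.999, -0.036, -0.0, -0.0]
ft_force: [-0.4, -0.4, 0.6]
grip_width: 0.0672
grip_force: 0.0
```

Call:
{"op": "servo_tool", "data": {"rows": [-1,0,0,0,0,-1,0,0,-0.02,0,-1,0,0,-0.035,0,-1,0,0,-0.035,0,-1,0,0,-0.035,0]}}

```text
time: 18.9
position: [0.6438, 0.0037, 0.1911]
tool_rot: [0.999, -0.036, -0.001, -0.0]
ft_force: [0.4, -0.2, 0.1]
grip_width: 0.0865
grip_force: 0.0
```

Call:
{"op": "servo_tool", "data": {"rows": [-1,0,-0.038,0,0,-1,0,-0.038,0,0,-1,-0.025,-0.036,0,0,-1,-0.03,-0.036,0,0,-1,-0.03,-0.034,0,0]}}

```text
time: 19.32
position: [0.5783, 0.1838, 0.1902]
tool_rot: [0.999, -0.036, 0.0, -0.0]
ft_force: [0.1, 0.7, -0.8]
grip_width: 0.0869
grip_force: 0.0
```

Call:
{"op": "servo_tool", "data": {"rows": [-1,-0.03,-0.034,0,-6.9,-1,0,0,0,-6.9,-1,0,0,0,-6.9,-1,0,0,0,-6.9,-1,0,0,0,-6.9]}}

```text
time: 19.73
position: [0.5533, 0.216, 0.1904]
tool_rot: [0.964, 0.266, -0.0, 0.0]
ft_force: [-0.8, 0.1, -0.3]
grip_width: 0.0873
grip_force: 0.0
```

Call:
{"op": "servo_tool", "data": {"rows": [-1,0,0,0,-6.9,-1,0,0,0,-6.9,-1,0,0,0,-6.9,-1,0,0,0,-6.9,-1,0,0,0,-6.9]}}

```text
time: 20.15
position: [0.5536, 0.2154, 0.1903]
tool_rot: [0.842, 0.539, -0.0, -0.0]
ft_force: [-0.1, 0.3, 0.4]
grip_width: 0.0872
grip_force: 0.0
```

Call:
{"op": "servo_tool", "data": {"rows": [-1,0,0,0,-6.9,-1,0,0,0,-6.9,-1,0,0,0,-6.9,-1,0,0,0,0,-1,0,0,0,0]}}

```text
time: 20.57
position: [0.5536, 0.2154, 0.1904]
tool_rot: [0.735, 0.678, -0.0, -0.0]
ft_force: [-0.4, 0.3, -0.2]
grip_width: 0.087
grip_force: 0.0
```

```bash
cat > loc.py <<'E'
from h import *
import sys
for i in range(2):
  for n in('side','top'):
    p=robot.camera(n);print(n,*[(q,show(robot.place_of(p,q))[:3]) for q in sys.argv[1].split(',')])
o=robot.get_obs();M=R.from_quat(o['tool_rot']).as_matrix();print(o['position'],M[:,0],o['q'])
if len(sys.argv)>2: print('delta',M.T@(np.array(eval(sys.argv[2]))-o['position']))
E
python3 loc.py red_mid,blue_mid,green_mid [.535,.2205,.015]
```

```text
side ('red_mid', [(0.75, [0.5581, 0.267, 0.0273]), (0.61, [0.5055, 0.1162, 0.0267])]) ('blue_mid', [(0.65, [0.6452, 0.002, 0.082]), (0.23, [0.644, 0.0063, 0.0796])]) ('green_mid', [(0.63, [0.5407, 0.3645, 0.0286]), (0.62, [0.5226, -0.3189, 0.0332]), (0.49, [0.5802, 0.4654, 0.0254])])
top ('red_mid', [(0.4, [0.5179, -0.3268, 0.0369])]) ('blue_mid', [(0.56, [0.6448, 0.0029, 0.08]), (0.19, [0.3484, -0.3621, 0.002])]) ('green_mid', [(0.57, [0.5856, 0.4668, 0.0288])])
side ('red_mid', [(0.73, [0.5596, 0.2683, 0.0283]), (0.58, [0.5046, 0.116, 0.0273]), (0.55, [0.6386, -0.0714, 0.0795])]) ('blue_mid', [(0.54, [0.6386, -0.0729, 0.0814]), (0.52, [0.6434, 0.0031, 0.0834])]) ('green_mid', [(0.7, [0.5815, 0.4631, 0.027]), (0.65, [0.5436, 0.3626, 0.0285]), (0.49, [0.3843, -0.0028, -0.0014])])
top ('red_mid', [(0.56, [0.6775, -0.4255, 0.0008]), (0.47, [0.5131, 0.1087, 0.0298])]) ('blue_mid', [(0.49, [0.6447, 0.0049, 0.0769])]) ('green_mid', [(0.79, [0.5843, 0.4641, 0.0232])])
[0.5537 0.2154 0.1906] [0.0769 0.997  0.    ] [0.1831 0.5237 1.5451 0.0001 1.0728 0.2601]
delta [ 0.0036 -0.019   0.1756]
```

Red was knocked to about (0.559, 0.268). Retargeting.

Call:
{"op": "servo_tool", "data": {"rows": [-1,0.027,0.001,0,0,-1,0.0265,0.001,0,0,-1,0,0,0.035,0,-1,0,0,0.035,0,-1,0,0,0.035,0]}}

```text
time: 21.78
position: [0.5605, 0.2695, 0.0853]
tool_rot: [0.733, 0.68, 0.001, 0.001]
ft_force: [0.5, -0.1, 0.0]
grip_width: 0.0871
grip_force: 0.0
```

Call:
{"op": "servo_tool", "data": {"rows": [-1,0,0,0.03,0,-1,0,0,0.02,0,-1,0,0,0.012,0,-1,0,0,0.0085,0,-1,0,0,0,0]}}

```text
time: 22.2
position: [0.5592, 0.2684, 0.0137]
tool_rot: [0.734, 0.679, -0.001, -0.001]
ft_force: [-0.1, -0.4, -0.1]
grip_width: 0.0872
grip_force: 0.0
```

Call:
{"op": "servo_tool", "data": {"rows": [1,0,0,0,0,1,0,0,0,0,1,0,0,0,0,1,0,0,0,0,1,0,0,0,0], "newtons": 10}}

```text
time: 22.62
position: [0.5604, 0.2688, 0.0161]
tool_rot: [0.734, 0.679, 0.001, 0.0]
ft_force: [-0.0, -0.0, -0.6]
grip_width: 0.0615
grip_force: 0.0
```

Call:
{"op": "servo_tool", "data": {"rows": [1,0,0,0,0,1,0,0,0,0,1,0,0,0,0,1,0,0,0,0,1,0,0,0,0]}}

```text
time: 23.03
position: [0.5602, 0.2687, 0.0153]
tool_rot: [0.734, 0.679, 0.0, 0.0]
ft_force: [0.7, -0.4, 2.5]
grip_width: 0.0423
grip_force: 10.0
```

Call:
{"op": "servo_tool", "data": {"rows": [-1,0,0,0,0,-1,0,0,0,0,-1,0,0,0,0,-1,0,0,0,0,-1,0,0,0,0]}}

```text
time: 23.45
position: [0.5596, 0.2686, 0.0149]
tool_rot: [0.734, 0.679, -0.0, -0.0]
ft_force: [0.0, -1.5, -0.8]
grip_width: 0.068
grip_force: 0.0
```

Call:
{"op": "servo_tool", "data": {"rows": [-1,0,0,0,0,-1,0,0,0,0,-1,0,0,0,6.9,-1,0,0,0,6.9,-1,0,0,0,6.9]}}

```text
time: 23.87
position: [0.5598, 0.2686, 0.015]
tool_rot: [0.845, 0.534, -0.0, -0.0]
ft_force: [0.1, -0.2, -0.2]
grip_width: 0.0862
grip_force: 0.0
```

Call:
{"op": "servo_tool", "data": {"rows": [-1,0,0,0,6.9,-1,0,0,0,6.9,-1,0,0,0,6.9,-1,0,0,0,6.9,-1,0,0,0,6.9]}}

```text
time: 24.28
position: [0.5598, 0.2686, 0.015]
tool_rot: [0.966, 0.259, -0.0, -0.0]
ft_force: [-0.7, 0.5, -1.0]
grip_width: 0.0872
grip_force: 0.0
```

Call:
{"op": "servo_tool", "data": {"rows": [-1,0,0,0,6.9,-1,0,0,0,6.9,-1,0,0,0,6.9,-1,0,0,0,6.9,-1,0,0,0,6.9]}}

```text
time: 24.7
position: [0.5598, 0.2686, 0.015]
tool_rot: [0.999, -0.039, -0.0, -0.0]
ft_force: [-0.0, 0.3, 0.0]
grip_width: 0.0868
grip_force: 0.0
```

Call:
{"op": "servo_tool", "data": {"rows": [-1,0,0,0,0,1,0,0,0,0,1,0,0,0,0,1,0,0,0,0,1,0,0,0,0], "newtons": 25}}

```text
time: 25.12
position: [0.5598, 0.2686, 0.0151]
tool_rot: [0.999, -0.035, -0.0, 0.0]
ft_force: [0.5, 0.2, -0.7]
grip_width: 0.0681
grip_force: 0.0
```

Call:
{"op": "servo_tool", "data": {"rows": [1,0,0,0,0,1,0,0,0,0,1,0,0,0,0,1,0,0,0,0,1,0,0,0,0]}}

```text
time: 25.53
position: [0.5598, 0.2686, 0.0151]
tool_rot: [0.999, -0.036, -0.0, 0.0]
ft_force: [0.8, -0.1, -0.2]
grip_width: 0.0408
grip_force: 25.0
```

Run:
```python
from h import *
o=robot.get_obs();M=R.from_quat(o['tool_rot']).as_matrix();print(o['position'],M[:,0],o['grip_width'],o['grip_force'],M.T@(np.array([.6395,-.0755,.175])-o['position']))
```

```text
[0.5598 0.2686 0.0151] [ 0.9974 -0.0715 -0.0001] 0.04080208098685085 24.998791182154037 [ 0.1041  0.3375 -0.1599]
```

Call:
{"op": "servo_tool", "data": {"rows": [1,0,0,-0.015,0,1,0,0,-0.035,0,1,0,0,-0.035,0,1,0,0,-0.035,0,1,0,0,-0.035,0]}}

```text
time: 25.95
position: [0.5591, 0.2685, 0.1711]
tool_rot: [0.999, -0.036, -0.001, 0.0]
ft_force: [0.6, 0.2, -1.7]
grip_width: 0.0408
grip_force: 25.0
```

Call:
{"op": "servo_tool", "data": {"rows": [1,0.035,0.02,-0.005,0,1,0.035,0.02,0,0,1,0.0342,0.02,0,0,1,0,0.038,0,0,1,0,0.038,0,0]}}

```text
time: 26.37
position: [0.6556, 0.1244, 0.1744]
tool_rot: [0.999, -0.035, 0.001, 0.0]
ft_force: [-0.3, -0.3, -1.6]
grip_width: 0.0408
grip_force: 25.0
```

Call:
{"op": "servo_tool", "data": {"rows": [1,0,0.038,0,0,1,0,0.038,0,0,1,0,0.038,0,0,1,0,0.038,0,0,1,0,0.03,0,0]}}

```text
time: 26.78
position: [0.6401, -0.0589, 0.1747]
tool_rot: [0.999, -0.036, -0.0, 0.0]
ft_force: [-0.3, -1.1, -1.3]
grip_width: 0.0408
grip_force: 25.0
```

Call:
{"op": "servo_tool", "data": {"rows": [1,0,0.0185,0,0,1,0,0,0,0,1,0,0,0,0,1,0,0,0,0]}}

```text
time: 27.12
position: [0.6392, -0.0737, 0.1747]
tool_rot: [0.999, -0.036, -0.0, -0.0]
ft_force: [0.6, -0.3, -2.4]
grip_width: 0.0409
grip_force: 25.0
```

```bash
python3 loc.py red_mid,spindle_0 [.6397,-.0745,.175]
```

```text
side ('red_mid', [(0.74, [0.5066, 0.1153, 0.0274]), (0.53, [0.6363, -0.0763, 0.1913]), (0.2, [0.5159, -0.3223, 0.033])]) ('spindle_0', [(0.89, [0.6426, 0.004, 0.078]), (0.76, [0.6403, -0.0733, 0.0773]), (0.62, [0.6348, -0.1561, 0.0836])])
top ('red_mid', []) ('spindle_0', [(0.88, [0.6319, -0.1554, 0.0773]), (0.87, [0.645, 0.005, 0.0787])])
side ('red_mid', [(0.74, [0.633, -0.0744, 0.1886]), (0.49, [0.5068, 0.1167, 0.026])]) ('spindle_0', [(0.95, [0.6384, -0.0743, 0.081]), (0.78, [0.639, -0.1558, 0.0842]), (0.55, [0.6429, 0.006, 0.0783])])
top ('red_mid', []) ('spindle_0', [(0.75, [0.6304, -0.1519, 0.0802])])
[ 0.6397 -0.0743  0.1751] [ 0.9974 -0.0714 -0.    ] [-0.2889  0.6058  1.4279  0.      1.1078  1.3533]
delta [0.     0.0002 0.0001]
```

Call:
{"op": "servo_tool", "data": {"rows": [1,0,0,0.02,0,1,0,0,0.02,0,1,0,0,0.015,0,1,0,0,0.004,0,1,0,0,0,0]}}

```text
time: 28.13
position: [0.6386, -0.0742, 0.1146]
tool_rot: [0.999, -0.036, -0.002, -0.0]
ft_force: [0.1, 0.6, -1.9]
grip_width: 0.041
grip_force: 25.0
```

Call:
{"op": "servo_tool", "data": {"rows": [1,0,0,0.004,0,1,0,0,0.004,0,1,0,0,0.003,0,1,0,0,0,0,1,0,0,0,0]}}

```text
time: 28.55
position: [0.6398, -0.0745, 0.1053]
tool_rot: [0.999, -0.036, 0.0, 0.0]
ft_force: [-0.4, -0.7, -1.0]
grip_width: 0.0405
grip_force: 25.0
```

Run:
```python
from h import *
o=robot.get_obs();print(o['position'],o['ft_force'],o['moment'],o['grip_width'])
for n in('side','side'):
    p=robot.camera(n);print(show(robot.place_of(p,'red_mid'))[:3])
```

```text
[ 0.6398 -0.0745  0.1053] [-0.4069 -0.6657 -0.9889] [ 0.0525  0.007  -0.0083] 0.04049341843823428
[(0.62, [0.6343, -0.074, 0.1197]), (0.47, [0.508, 0.1157, 0.025])]
[(0.82, [0.5062, 0.1136, 0.03]), (0.45, [0.6362, -0.0742, 0.1201])]
```

Call:
{"op": "servo_tool", "data": {"rows": [1,0,0,0.006,0,1,0,0,0.006,0,1,0,0,0.006,0,1,0,0,0.006,0,1,0,0,0,0]}}

```text
time: 29.17
position: [0.6384, -0.0741, 0.079]
tool_rot: [0.999, -0.036, -0.002, -0.0]
ft_force: [0.6, -0.1, -1.0]
grip_width: 0.0406
grip_force: 25.0
```

Call:
{"op": "servo_tool", "data": {"rows": [1,0,0,0.005,0,1,0,0,0.005,0,1,0,0,0.003,0,1,0,0,0,0,1,0,0,0,0]}}

```text
time: 29.58
position: [0.6396, -0.0744, 0.0678]
tool_rot: [0.999, -0.036, -0.0, -0.0]
ft_force: [0.0, 0.8, -0.9]
grip_width: 0.0407
grip_force: 25.0
```

Call:
{"op": "servo_tool", "data": {"rows": [1,0,0,0.002,0,1,0,0,0,0,1,0,0,0,0]}}

```text
time: 29.83
position: [0.6402, -0.0746, 0.0667]
tool_rot: [0.999, -0.036, 0.001, 0.0]
ft_force: [-0.1, -0.1, 1.5]
grip_width: 0.041
grip_force: 25.0
```

Call:
{"op": "servo_tool", "data": {"rows": [1,0,0,0.001,0,1,0,0,0,0,-0.43,0,0,-0.001,0,-0.43,0,0,0,0,-0.43,0,0,0,0]}}

```text
time: 30.25
position: [0.6397, -0.0745, 0.066]
tool_rot: [0.999, -0.036, 0.0, 0.0]
ft_force: [0.4, -0.3, 0.4]
grip_width: 0.0536
grip_force: 0.0
```

Call:
{"op": "servo_tool", "data": {"rows": [-0.43,0,0,0,0,-0.43,0,0,0,0,-0.43,0,0,0,0,-0.43,0,0,-0.03,0,-0.43,0,0,-0.035,0]}}

```text
time: 30.67
position: [0.637, -0.0738, 0.1283]
tool_rot: [0.999, -0.036, -0.004, -0.001]
ft_force: [0.7, 0.1, 0.3]
grip_width: 0.0619
grip_force: 0.0
```

Call:
{"op": "servo_tool", "data": {"rows": [-0.75,0,-0.01,-0.035,0,-0.75,0,-0.038,-0.025,0,-0.75,0,-0.038,0,0,-0.75,0,-0.038,0,0,-0.75,0,-0.038,0,0]}}

```text
time: 31.08
position: [0.6512, 0.0852, 0.1899]
tool_rot: [0.999, -0.036, 0.001, -0.0]
ft_force: [-0.1, -1.1, -0.0]
grip_width: 0.0753
grip_force: 0.0
```

Call:
{"op": "servo_tool", "data": {"rows": [-0.75,-0.025,-0.038,0,0,-0.75,-0.025,-0.038,0,0,-0.75,-0.025,-0.038,0,0,-0.75,-0.025,-0.038,0,0,-0.75,-0.025,-0.038,0,0]}}

```text
time: 31.5
position: [0.548, 0.2673, 0.1888]
tool_rot: [0.999, -0.036, -0.0, -0.0]
ft_force: [1.8, 0.6, -0.6]
grip_width: 0.0764
grip_force: 0.0
```

Call:
{"op": "servo_tool", "data": {"rows": [-0.75,-0.004,-0.038,0,-6.9,-0.75,0,0,0,-6.9,-0.75,0,0,0,-6.9,-0.75,0,0,0,-6.9,-0.75,0,0,0,-6.9]}}

```text
time: 31.92
position: [0.5476, 0.3045, 0.1887]
tool_rot: [0.964, 0.266, -0.0, 0.0]
ft_force: [0.0, 0.0, -0.1]
grip_width: 0.0758
grip_force: 0.0
```

Call:
{"op": "servo_tool", "data": {"rows": [-0.75,0,0,0,-6.9,-0.75,0,0,0,-6.9,-0.75,0,0,0,-6.9,-0.75,0,0,0,-6.9,-0.75,0,0,0,-6.9]}}

```text
time: 32.33
position: [0.5478, 0.3039, 0.1887]
tool_rot: [0.842, 0.539, -0.0, -0.0]
ft_force: [-0.0, 0.3, 0.5]
grip_width: 0.0764
grip_force: 0.0
```

Call:
{"op": "servo_tool", "data": {"rows": [-0.75,0,0,0,-6.9,-0.75,0,0,0,-6.9,-0.75,0,0,0,-6.9,-0.75,0,0,0,0,-0.75,0,0,0,0]}}

```text
time: 32.75
position: [0.5479, 0.3039, 0.1888]
tool_rot: [0.735, 0.678, -0.0, -0.0]
ft_force: [0.1, 0.5, 0.3]
grip_width: 0.0765
grip_force: 0.0
```

```bash
python3 loc.py red_mid,blue_mid,green_mid,tape_roll_b [.5425,.366,.015]
```

```text
side ('red_mid', [(0.77, [0.5076, 0.1145, 0.0273]), (0.67, [0.6369, -0.0768, 0.0828]), (0.67, [0.5213, -0.3203, 0.0324])]) ('blue_mid', [(0.47, [0.6426, 0.0052, 0.0822])]) ('green_mid', [(0.61, [0.5811, 0.4643, 0.0276]), (0.57, [0.5406, 0.367, 0.0261]), (0.18, [0.5096, -0.3589, 0.0342])]) ('tape_roll_b', [(0.62, [0.6463, 0.3742, -0.0003])])
top ('red_mid', [(0.77, [0.5114, 0.1091, 0.0319]), (0.67, [0.6389, -0.0728, 0.0793])]) ('blue_mid', [(0.53, [0.6447, 0.005, 0.078])]) ('green_mid', [(0.42, [0.5844, 0.4676, 0.0261])]) ('tape_roll_b', [(0.63, [0.35, -0.3619, -0.0024])])
side ('red_mid', [(0.67, [0.6379, -0.0771, 0.0804]), (0.48, [0.5074, 0.1153, 0.0319]), (0.31, [0.6435, 0.0029, 0.0811])]) ('blue_mid', [(0.67, [0.6415, 0.0056, 0.0819])]) ('green_mid', [(0.7, [0.5436, 0.3639, 0.0277]), (0.65, [0.5848, 0.467, 0.0272]), (0.39, [0.5088, -0.0257, 0.044])]) ('tape_roll_b', [(0.74, [0.645, 0.3767, -0.0025])])
top ('red_mid', [(0.79, [0.6424, -0.072, 0.0822]), (0.47, [0.5103, 0.1111, 0.0325])]) ('blue_mid', [(0.74, [0.6423, 0.0021, 0.0787])]) ('green_mid', [(0.67, [0.5822, 0.4669, 0.0267])]) ('tape_roll_b', [])
[0.548  0.3039 0.1889] [ 0.0768  0.997  -0.    ] [0.3283 0.5673 1.462  0.     1.1124 0.4051]
delta [ 0.0615 -0.0102  0.1739]
```

Call:
{"op": "servo_tool", "data": {"rows": [-0.75,0.031,-0.005,0,0,-0.75,0.0305,-0.005,0,0,-0.75,0,0,0.035,0,-0.75,0,0,0.035,0,-0.75,0,0,0.035,0]}}

```text
time: 34.17
position: [0.5432, 0.3671, 0.0837]
tool_rot: [0.733, 0.68, 0.001, 0.001]
ft_force: [-0.5, 0.4, -0.1]
grip_width: 0.0758
grip_force: 0.0
```

Call:
{"op": "servo_tool", "data": {"rows": [-0.75,0,0,0.03,0,-0.75,0,0,0.02,0,-0.75,0,0,0.011,0,-0.75,0,0,0.008,0,-0.75,0,0,0,0]}}

```text
time: 34.58
position: [0.5423, 0.3657, 0.0137]
tool_rot: [0.734, 0.679, -0.001, -0.0]
ft_force: [0.4, -0.1, 1.4]
grip_width: 0.0761
grip_force: 0.0
```

Call:
{"op": "servo_tool", "data": {"rows": [1,0,0,0,0,1,0,0,0,0,1,0,0,0,0,1,0,0,0,0,1,0,0,0,0], "newtons": 10}}

```text
time: 35.0
position: [0.5433, 0.3663, 0.016]
tool_rot: [0.734, 0.679, 0.001, 0.0]
ft_force: [-0.8, -0.6, 0.2]
grip_width: 0.0507
grip_force: 0.0
```

Call:
{"op": "servo_tool", "data": {"rows": [1,0,0,0,0,1,0,0,0,0,1,0,0,0,0,1,0,0,0,0,1,0,0,0,0]}}

```text
time: 35.42
position: [0.543, 0.3661, 0.0155]
tool_rot: [0.734, 0.679, 0.0, 0.0]
ft_force: [-1.7, -1.1, 4.4]
grip_width: 0.0414
grip_force: 10.0
```

Call:
{"op": "servo_tool", "data": {"rows": [-0.75,0,0,0,0,-0.75,0,0,0,0,-0.75,0,0,0,0,-0.75,0,0,0,0,-0.75,0,0,0,0]}}

```text
time: 35.83
position: [0.5425, 0.3659, 0.0146]
tool_rot: [0.734, 0.679, -0.0, -0.0]
ft_force: [-0.3, 0.5, 0.1]
grip_width: 0.0666
grip_force: 0.0
```

Call:
{"op": "servo_tool", "data": {"rows": [-0.75,0,0,0,0,-0.75,0,0,0,0,-0.75,0,0,0,6.9,-0.75,0,0,0,6.9,-0.75,0,0,0,6.9]}}

```text
time: 36.25
position: [0.5427, 0.366, 0.0149]
tool_rot: [0.845, 0.534, -0.0, -0.0]
ft_force: [-0.0, -0.3, 0.4]
grip_width: 0.076
grip_force: 0.0
```

Call:
{"op": "servo_tool", "data": {"rows": [-0.75,0,0,0,6.9,-0.75,0,0,0,6.9,-0.75,0,0,0,6.9,-0.75,0,0,0,6.9,-0.75,0,0,0,6.9]}}

```text
time: 36.67
position: [0.5428, 0.366, 0.0149]
tool_rot: [0.966, 0.259, 0.0, -0.0]
ft_force: [0.0, -0.2, 0.1]
grip_width: 0.0764
grip_force: 0.0
```

Call:
{"op": "servo_tool", "data": {"rows": [-0.75,0,0,0,6.9,-0.75,0,0,0,6.9,-0.75,0,0,0,6.9,-0.75,0,0,0,6.9,-0.75,0,0,0,6.9]}}

```text
time: 37.08
position: [0.5428, 0.366, 0.0149]
tool_rot: [0.999, -0.039, -0.0, -0.0]
ft_force: [0.9, 0.1, -0.7]
grip_width: 0.0762
grip_force: 0.0
```

Call:
{"op": "servo_tool", "data": {"rows": [-0.75,0,0,0,0,1,0,0,0,0,1,0,0,0,0,1,0,0,0,0,1,0,0,0,0], "newtons": 25}}

```text
time: 37.5
position: [0.5428, 0.366, 0.015]
tool_rot: [0.999, -0.035, 0.0, 0.0]
ft_force: [-1.1, -0.4, 0.3]
grip_width: 0.0569
grip_force: 0.0
```

Call:
{"op": "servo_tool", "data": {"rows": [1,0,0,0,0,1,0,0,0,0,1,0,0,0,0,1,0,0,0,0,1,0,0,0,0]}}

```text
time: 37.92
position: [0.5428, 0.3661, 0.015]
tool_rot: [0.999, -0.036, 0.0, -0.0]
ft_force: [-0.5, 1.1, -0.3]
grip_width: 0.042
grip_force: 25.0
```

Run:
```python
from h import *
o=robot.get_obs();M=R.from_quat(o['tool_rot']).as_matrix();print(o['position'],M[:,0],o['grip_width'],o['grip_force'],M.T@(np.array([.6340,-.1545,.175])-o['position']))
```

```text
[0.5428 0.3661 0.015 ] [ 0.9974 -0.0714  0.0001] 0.042018968533570344 24.999932181635813 [ 0.1282  0.5127 -0.1601]
```

Call:
{"op": "servo_tool", "data": {"rows": [1,0,0,-0.015,0,1,0,0,-0.035,0,1,0,0,-0.035,0,1,0,0,-0.035,0,1,0,0,-0.035,0]}}

```text
time: 38.33
position: [0.5421, 0.3656, 0.1709]
tool_rot: [0.999, -0.036, -0.001, 0.0]
ft_force: [0.4, 0.6, -1.1]
grip_width: 0.0423
grip_force: 25.0
```

Call:
{"op": "servo_tool", "data": {"rows": [1,0.032,0.02,-0.005,0,1,0.032,0.02,0,0,1,0.032,0.02,0,0,1,0.0327,0.02,0,0,1,0,0.038,0,0]}}

```text
time: 38.75
position: [0.6696, 0.2393, 0.1747]
tool_rot: [0.999, -0.036, 0.005, -0.001]
ft_force: [1.3, 0.4, -0.7]
grip_width: 0.0421
grip_force: 25.0
```

Call:
{"op": "servo_tool", "data": {"rows": [1,0,0.038,0,0,1,0,0.038,0,0,1,0,0.038,0,0,1,0,0.038,0,0,1,0,0.038,0,0]}}

```text
time: 39.17
position: [0.6482, 0.0478, 0.1745]
tool_rot: [0.999, -0.036, -0.001, 0.0]
ft_force: [-0.0, -0.1, -1.1]
grip_width: 0.0423
grip_force: 25.0
```

Call:
{"op": "servo_tool", "data": {"rows": [1,0,0.038,0,0,1,0,0.038,0,0,1,0,0.038,0,0,1,0,0.038,0,0,1,0,0.038,0,0]}}

```text
time: 39.58
position: [0.6346, -0.1416, 0.1746]
tool_rot: [0.999, -0.036, -0.001, -0.0]
ft_force: [1.0, 0.5, -0.7]
grip_width: 0.0422
grip_force: 25.0
```

Call:
{"op": "servo_tool", "data": {"rows": [1,0,0.0147,0,0,1,0,0,0,0,1,0,0,0,0,1,0,0,0,0]}}

```text
time: 39.92
position: [0.634, -0.1532, 0.1746]
tool_rot: [0.999, -0.036, -0.001, -0.001]
ft_force: [-0.3, 0.3, -1.3]
grip_width: 0.0421
grip_force: 25.0
```

```bash
python3 loc.py green_mid,spindle_0 [.6345,-.1545,.175]
```

```text
side ('green_mid', [(0.78, [0.6315, -0.1539, 0.1872]), (0.75, [0.5824, 0.4664, 0.0288]), (0.5, [0.5117, -0.3585, 0.0349])]) ('spindle_0', [(0.96, [0.6332, -0.1557, 0.0812]), (0.76, [0.641, -0.0737, 0.0783]), (0.57, [0.6439, 0.0057, 0.0786])])
top ('green_mid', [(0.78, [0.5837, 0.4666, 0.027])]) ('spindle_0', [(0.94, [0.6374, -0.0769, 0.0829]), (0.58, [0.6433, 0.0042, 0.0801])])
side ('green_mid', [(0.79, [0.6323, -0.1563, 0.1863]), (0.67, [0.5827, 0.4665, 0.0272])]) ('spindle_0', [(0.94, [0.6422, -0.0726, 0.0806]), (0.7, [0.6475, 0.0049, 0.0802]), (0.7, [0.6376, -0.1564, 0.0851])])
top ('green_mid', []) ('spindle_0', [(0.89, [0.647, 0.0044, 0.0809]), (0.63, [0.6398, -0.0758, 0.0808]), (0.27, [0.3506, -0.364, -0.0002])])
[ 0.6345 -0.1545  0.175 ] [ 0.9974 -0.0714  0.    ] [-0.4096  0.6175  1.4035  0.0001  1.1206  1.2326]
delta [ 0.  0. -0.]
```

Call:
{"op": "servo_tool", "data": {"rows": [1,0,0,0.02,0,1,0,0,0.02,0,1,0,0,0.015,0,1,0,0,0.004,0,1,0,0,0,0]}}

```text
time: 40.93
position: [0.6334, -0.1543, 0.1145]
tool_rot: [0.999, -0.036, -0.002, -0.001]
ft_force: [-0.0, 0.3, -2.3]
grip_width: 0.042
grip_force: 25.0
```

Call:
{"op": "servo_tool", "data": {"rows": [1,0,0,0.004,0,1,0,0,0.004,0,1,0,0,0.003,0,1,0,0,0,0,1,0,0,0,0]}}

```text
time: 41.35
position: [0.6345, -0.1546, 0.1052]
tool_rot: [0.999, -0.036, 0.0, 0.0]
ft_force: [0.6, -1.0, -1.3]
grip_width: 0.0423
grip_force: 25.0
```

Call:
{"op": "servo_tool", "data": {"rows": [1,0,0,0.006,0,1,0,0,0.006,0,1,0,0,0.006,0,1,0,0,0.006,0,1,0,0,0,0]}}

```text
time: 41.77
position: [0.6332, -0.1541, 0.079]
tool_rot: [0.999, -0.036, -0.002, -0.001]
ft_force: [-0.4, -0.8, -1.2]
grip_width: 0.0418
grip_force: 25.0
```

Call:
{"op": "servo_tool", "data": {"rows": [1,0,0,0.005,0,1,0,0,0.005,0,1,0,0,0.003,0,1,0,0,0,0,1,0,0,0,0]}}

```text
time: 42.18
position: [0.6343, -0.1545, 0.0677]
tool_rot: [0.999, -0.036, -0.0, -0.0]
ft_force: [-0.5, -0.1, -1.3]
grip_width: 0.0417
grip_force: 25.0
```

Call:
{"op": "servo_tool", "data": {"rows": [1,0,0,0.002,0,1,0,0,0.001,0,1,0,0,0,0]}}

```text
time: 42.43
position: [0.6349, -0.1548, 0.0666]
tool_rot: [0.999, -0.036, 0.001, 0.0]
ft_force: [-1.6, 1.0, 4.9]
grip_width: 0.042
grip_force: 25.0
```

Call:
{"op": "servo_tool", "data": {"rows": [1,0,0,0,0,-0.43,0,0,-0.0015,0,-0.43,0,0,0,0,-0.43,0,0,0,0,-0.43,0,0,0,0]}}

```text
time: 42.85
position: [0.6345, -0.1547, 0.0665]
tool_rot: [0.999, -0.036, 0.0, 0.0]
ft_force: [0.4, 0.2, -0.8]
grip_width: 0.059
grip_force: 0.0
```

Call:
{"op": "servo_tool", "data": {"rows": [-0.43,0,0,0,0,-0.43,0,0,0,0,-0.43,0,0,-0.02,0,-0.43,0,0,-0.035,0,-0.43,0,0,-0.035,0]}}

```text
time: 43.27
position: [0.6331, -0.1541, 0.1556]
tool_rot: [0.999, -0.036, -0.002, -0.001]
ft_force: [0.3, -0.7, -0.1]
grip_width: 0.0622
grip_force: 0.0
```

Call:
{"op": "servo_tool", "data": {"rows": [-1,0,0.038,-0.03,0,-1,0,0.038,0,0,-1,0,0.038,0,0,-1,0,0.038,0,0,-1,0,0.022,0,0]}}

```text
time: 43.68
position: [0.6219, -0.3273, 0.1826]
tool_rot: [0.999, -0.037, 0.001, 0.001]
ft_force: [1.0, -0.3, -0.4]
grip_width: 0.0842
grip_force: 0.0
```

Run:
```python
from h import *
acc={}
for i in range(5):
  for n in('side','top'):
    p=robot.camera(n);acc.setdefault(n,[]).append(p['pixels'].astype(float))
    print(n,'shaft',show(robot.place_of(p,'shaft_tip'))[:2],'crank',*[show(robot.place_of(p,q))[:2] for q in ('crank_hub','crank_sleeve')], 'bob',[show(robot.place_of(p,q+'_mid'))[:2] for q in ('red','green','blue')] if i==0 else '')
    if i==4:
        u=proj(p,[.542,-.066,.20])[0];print('uv',u)
        im=np.mean(acc[n],0).astype(np.uint8);np.save('pics/avg_'+n,im)
        A=np.array([[12,0,300-12*u[0]],[0,12,240-12*u[1]]],float)
        cv2.imwrite('pics/sh_%s.png'%n,cv2.warpAffine(im[:,:,::-1],A,(600,480),flags=cv2.INTER_CUBIC))
a=cv2.imread('pics/sh_side.png');b=cv2.imread('pics/sh_top.png')
cv2.imwrite('pics/sh.png',np.hstack([cv2.resize(a,(400,320)),cv2.resize(b,(400,320))]))
o=robot.get_obs();print(o['position'],o['q'])
```

```text
side shaft [(0.64, [0.5427, -0.0677, 0.2149])] crank [(0.84, [0.5164, -0.3218, 0.0326])] [(0.91, [0.4979, -0.3903, 0.0378])] bob [[(0.73, [0.6392, -0.0742, 0.0833]), (0.47, [0.508, 0.1149, 0.0274])], [(0.65, [0.6336, -0.1564, 0.0774]), (0.49, [0.5823, 0.4666, 0.0262])], [(0.56, [0.6436, 0.0026, 0.0806])]]
top shaft [] crank [] [(0.62, [0.4957, -0.3994, 0.0377])] bob [[(0.77, [0.5117, 0.1096, 0.0261]), (0.63, [0.6441, -0.0738, 0.0781])], [(0.68, [0.6356, -0.155, 0.0788])], [(0.62, [0.6451, 0.0062, 0.078])]]
side shaft [] crank [(0.9, [0.516, -0.3207, 0.0316])] [(0.98, [0.4947, -0.3913, 0.0374])] bob 
top shaft [] crank [] [(0.54, [0.493, -0.398, 0.0402])] bob 
side shaft [(0.46, [0.543, -0.0654, 0.2123])] crank [(0.83, [0.5204, -0.3241, 0.0298])] [(0.74, [0.4953, -0.3934, 0.036]), (0.69, [0.5412, -0.0663, 0.2117])] bob 
top shaft [(0.36, [0.352, -0.3619, -0.0025]), (0.19, [0.5109, -0.3586, 0.0331])] crank [] [(0.59, [0.4966, -0.4013, 0.0417])] bob 
side shaft [(0.46, [0.5059, -0.024, 0.0446]), (0.38, [0.5421, -0.0654, 0.2132])] crank [(0.57, [0.5175, -0.3212, 0.0292]), (0.44, [0.6848, -0.4285, 0.0024])] [(0.75, [0.4975, -0.3937, 0.0373])] bob 
top shaft [] crank [] [(0.24, [0.6507, 0.3728, -0.0011])] bob 
side shaft [(0.51, [0.5415, -0.0636, 0.2112])] crank [(0.65, [0.5171, -0.3214, 0.0288])] [(0.93, [0.4975, -0.3953, 0.0395])] bob 
uv [282.3275 175.4703]
top shaft [] crank [(0.64, [0.4948, -0.3984, 0.0427])] [(0.49, [0.4939, -0.3973, 0.0409])] bob 
uv [287.2584 177.6395]
[ 0.6224 -0.3229  0.1823] [-0.6375  0.6737  1.261  -0.      1.207   1.0049]
```

View pics/sh.png

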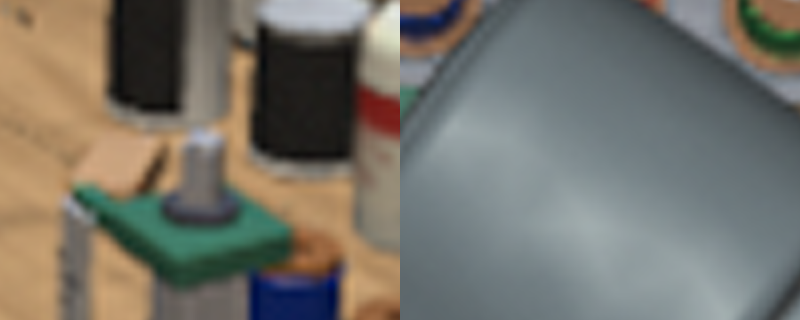

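Run:
```python
from h import *
im=np.load('pics/avg_side.npy')
p=robot.camera('side');pt=robot.camera('top')
for z in(.208,.204,.2,.196,.192): 
    u=proj(p,[.542,-.066,z])[0];r=int(round(u[1]));c=int(round(u[0]));print(z,u.round(1),c-5,im[r,c-5:c+6].mean(1).astype(int),'blue-red',(im[r,c-5:c+6,2].astype(int)-im[r,c-5:c+6,0]))
a=cv2.imread('pics/top0.png');u=proj(pt,[.542,-.066,.212])[0];A=lambda s:np.array([[s,0,200-s*u[0]],[0,s,200-s*u[1]]],float)
t=cv2.warpAffine(a,A(25),(400,400),flags=cv2.INTER_NEAREST)
v=proj(p,[.542,-.066,.2])[0];s=cv2.warpAffine(im[:,:,::-1].copy(),np.array([[25,0,200-25*v[0]],[0,25,200-25*v[1]]],float),(400,400),flags=cv2.INTER_NEAREST)
cv2.imwrite('pics/sh2.png',np.hstack([s,t]));print(u)
```

```text
0.208 [282.4 173.2] 277 [151 136 157 164 163 174 185 173 143 138 157] blue-red [-76 -79 -82 -60 -14  16  15  13 -13 -75 -87]
0.204 [282.4 174.3] 277 [132 106 149 144 118 120 147 134 109 135 150] blue-red [-73 -64 -75 -39   1  -8  -6  -3 -21 -74 -85]
0.2 [282.3 175.5] 277 [ 92  94 140 125 105 112 121 106  93 134 142] blue-red [-60 -58 -77 -48 -10 -10  -7  -5 -35 -72 -83]
0.196 [282.3 176.6] 277 [ 68 119 144 124 108 110 109  97  95 138 149] blue-red [-43 -67 -78 -47  -9 -11 -12  -9 -34 -72 -82]
0.192 [282.2 177.8] 277 [ 98 149 148 124 108 110 109  95  88 125 142] blue-red [-57 -80 -78 -41 -10 -10 -11  -8 -22 -56 -80]
[287.4087 176.9059]
```

View pics/sh2.png

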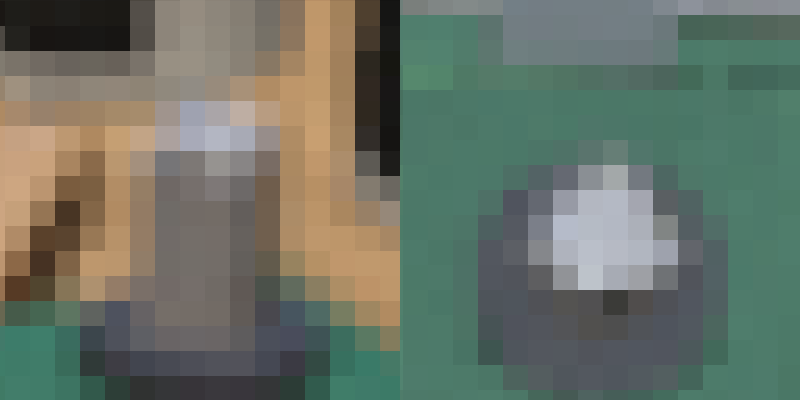

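Run:
```python
from h import *
pt=robot.camera('top');ps=robot.camera('side');print(pt['intrinsics'][0,0])
a=cv2.imread('pics/top0.png').astype(float);r0,c0=168,278
g=a[r0:r0+20,c0:c0+20];lum=g.mean(2)
yy,xx=np.mgrid[r0:r0+20,c0:c0+20]
br=np.clip((lum-115)/(185-115),0,1)*((yy>=174)&(yy<=181)&(abs(xx-287.5)<4));u=[(br*xx).sum()/br.sum(),(br*yy).sum()/br.sum()];print('top sq',u,br.sum(),ray(pt,u,.2125))
ng=np.clip((g[:,:,1]-g[:,:,2]-5)/35,0,1);m=(1-ng)*((yy>=172)&(abs(xx-287.5)<7)&(yy<185));u=[(m*xx).sum()/m.sum(),(m*yy).sum()/m.sum()];print('collar',u,ray(pt,u,.187)); print((1-ng).round(1))
u=[282.95,177.3];print('side shaft axis: at z .2',proj(ps,[[.542,-.066,.2],[.54,-.0674,.2],[.5387,-.066,.2],[.542,-.066,.194]]))
```

```text
452.07418552367847
top sq [np.float64(287.6053303090445), np.float64(178.29685284944713)] 16.795238095238094 [ 0.5376 -0.0665  0.2125]
collar [np.float64(287.31071166544393), np.float64(179.79787234042556)] [ 0.5376 -0.0666  0.187 ]
[[1.  1.  1.  1.  1.  1.  0.9 0.8 0.8 0.8 0.9 0.9 1.  1.  1.  1.  1.  1.
  1.  1. ]
 [0.7 0.7 1.  1.  0.9 0.9 0.8 0.9 0.8 0.8 0.8 0.8 0.9 1.  1.  1.  1.  1.
  1.  1. ]
 [0.  0.  0.  0.  0.  0.5 0.8 0.9 0.8 0.9 0.8 0.8 0.8 0.3 0.3 0.4 0.6 0.7
  0.6 0.6]
 [0.  0.  0.  0.  0.  0.4 0.7 0.7 0.7 0.7 0.8 0.8 0.6 0.  0.  0.  0.  0.
  0.  0. ]
 [0.  0.  0.  0.  0.  0.1 0.  0.1 0.1 0.3 0.4 0.5 0.4 0.  0.  0.1 0.1 0.
  0.  0. ]
 [0.  0.  0.  0.  0.  0.  0.  0.  0.  0.  0.  0.  0.  0.  0.  0.  0.  0.
  0.  0. ]
 [0.  0.  0.  0.  0.  0.  0.  0.  0.  0.  0.  0.  0.  0.  0.  0.  0.  0.
  0.  0. ]
 [0.  0.  0.  0.  0.  0.  0.  0.  0.1 0.4 0.5 0.1 0.  0.  0.  0.  0.  0.
  0.  0. ]
 [0.  0.  0.  0.  0.  0.  0.2 0.7 1.  1.  1.  1.  0.4 0.  0.  0.  0.  0.
  0.  0. ]
 [0.  0.  0.  0.  0.  0.2 1.  1.  1.  1.  1.  1.  1.  0.6 0.  0.  0.  0.
  0.  0. ]
 [0.  0.  0.  0.  0.  0.6 
[... 224 characters left out ...]
]
 [0.  0.  0.  0.  0.1 1.  1.  1.  1.  1.  1.  1.  1.  1.  0.7 0.  0.  0.
  0.  0. ]
 [0.  0.  0.  0.  0.  0.8 1.  1.  1.  1.  1.  1.  1.  0.9 0.4 0.  0.  0.
  0.  0. ]
 [0.  0.  0.  0.  0.  0.5 1.  1.  1.  1.  1.  1.  1.  0.8 0.  0.  0.  0.
  0.  0. ]
 [0.  0.  0.  0.  0.  0.  0.5 0.9 1.  1.  1.  0.9 0.8 0.2 0.  0.  0.  0.
  0.  0. ]
 [0.1 0.  0.  0.  0.  0.  0.  0.2 0.6 0.6 0.5 0.3 0.  0.  0.  0.  0.  0.
  0.  0. ]
 [0.2 0.  0.  0.  0.  0.  0.  0.  0.  0.  0.  0.  0.  0.  0.  0.  0.  0.
  0.  0. ]
 [0.1 0.  0.  0.  0.  0.  0.  0.  0.  0.  0.  0.  0.  0.  0.  0.  0.  0.
  0.  0. ]]
side shaft axis: at z .2 [[282.3275 175.4703]
 [282.0787 175.7643]
 [281.4862 175.6981]
 [282.2598 177.1896]]
```

Call:
{"op": "servo_tool", "data": {"rows": [-0.45,-0.026,0.002,0,6.7,-0.45,-0.026,-0.001,0,6.7,-0.45,-0.026,-0.004,0,0,-0.45,-0.022,-0.006,0,0,-0.45,0,0,0,0]}}

```text
time: 46.6
position: [0.5235, -0.2898, 0.1818]
tool_rot: [0.988, -0.152, -0.003, -0.002]
ft_force: [-0.5, 0.4, -0.5]
grip_width: 0.0653
grip_force: 0.0
```

Call:
{"op": "servo_tool", "data": {"rows": [-0.45,0,0,0,0,-0.45,0,0,0,0,-0.45,0,0,0,0]}}

```text
time: 46.85
position: [0.5295, -0.2942, 0.1826]
tool_rot: [0.988, -0.152, 0.001, 0.001]
ft_force: [-0.7, -0.4, -0.9]
grip_width: 0.0635
grip_force: 0.0
```

```bash
python3 loc.py crank_hub,crank_sleeve [.519,-.323,.024]
python3 - <<'E'
from h import *
p=robot.camera('side');u=proj(p,[.51,-.35,.05])[0].astype(int)
c=p['pixels'][u[1]-50:u[1]+50,u[0]-65:u[0]+65,::-1];cv2.imwrite('pics/c1.png',cv2.resize(c,None,fx=5,fy=5,interpolation=cv2.INTER_CUBIC))
E
```

```text
side ('crank_hub', [(0.84, [0.5204, -0.3244, 0.0313]), (0.66, [0.635, -0.1544, 0.0821])]) ('crank_sleeve', [(0.68, [0.4966, -0.3941, 0.0416])])
top ('crank_hub', []) ('crank_sleeve', [(0.35, [0.6465, 0.0043, 0.0761])])
side ('crank_hub', [(0.68, [0.5189, -0.3217, 0.0311])]) ('crank_sleeve', [(0.79, [0.4949, -0.3932, 0.0383])])
top ('crank_hub', [(0.6, [0.6781, -0.4264, -0.0004])]) ('crank_sleeve', [])
[ 0.5282 -0.2932  0.1822] [ 0.9537 -0.3008 -0.    ] [-0.6915  0.5466  1.5273 -0.      1.0677  1.1848]
delta [0.0002 0.0312 0.1582]
```

View pics/c1.png

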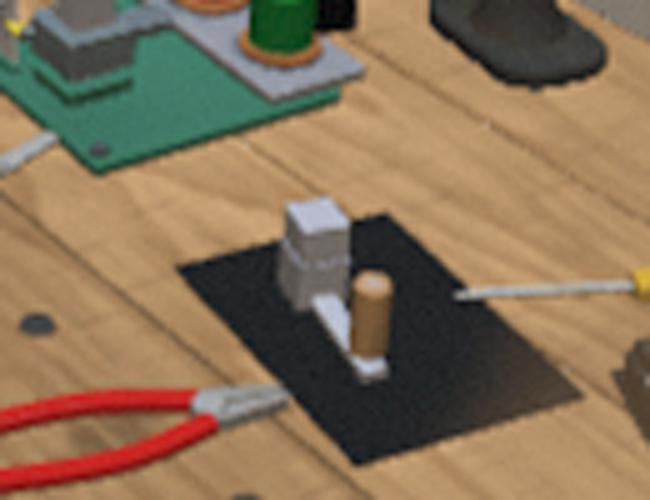

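The crank lies as expected: hub at crop (318,250), sleeve at (372,310), bar between them. I'll square up on the hub by gripping it on both pairs of faces.

Call:
{"op": "servo_tool", "data": {"rows": [-0.45,0,0.016,0,0,-0.45,0,0.0152,0,0,-0.45,0,0,0.03,0,-0.45,0,0,0.03,0,-0.45,0,0,0.03,0]}}

```text
time: 47.92
position: [0.5188, -0.3256, 0.0921]
tool_rot: [0.988, -0.153, 0.001, 0.001]
ft_force: [0.2, 0.4, -0.0]
grip_width: 0.063
grip_force: 0.0
```

Call:
{"op": "servo_tool", "data": {"rows": [-0.45,0,0,0.03,0,-0.45,0,0,0.02,0,-0.45,0,0,0.01,0,-0.45,0,0,0.008,0,-0.45,0,0,0,0]}}

```text
time: 48.33
position: [0.5181, -0.3235, 0.0231]
tool_rot: [0.988, -0.153, -0.001, -0.0]
ft_force: [-0.2, -0.2, -0.5]
grip_width: 0.0631
grip_force: 0.0
```

Call:
{"op": "servo_tool", "data": {"rows": [1,0,0,0,0,1,0,0,0,0,1,0,0,0,0,1,0,0,0,0,1,0,0,0,0], "newtons": 15}}

```text
time: 48.75
position: [0.5192, -0.3232, 0.0252]
tool_rot: [0.988, -0.152, 0.001, 0.0]
ft_force: [0.3, 0.4, 0.9]
grip_width: 0.0379
grip_force: 0.0
```

Call:
{"op": "servo_tool", "data": {"rows": [1,0,0,0,0,1,0,0,0,0,1,0,0,0,0,1,0,0,0,0,1,0,0,0,0]}}

```text
time: 49.17
position: [0.5191, -0.3234, 0.0249]
tool_rot: [0.988, -0.152, 0.0, 0.0]
ft_force: [-0.9, -0.4, 5.3]
grip_width: 0.0298
grip_force: 15.0
```

Call:
{"op": "servo_tool", "data": {"rows": [-0.45,0,0,0,0,-0.45,0,0,0,0,-0.45,0,0,0,0,-0.45,0,0,0,0,-0.45,0,0,0,0]}}

```text
time: 49.58
position: [0.5186, -0.3226, 0.0239]
tool_rot: [0.988, -0.152, -0.0, -0.0]
ft_force: [-0.1, 0.6, 0.4]
grip_width: 0.0555
grip_force: 0.0
```

```bash
python3 loc.py crank_hub,crank_sleeve
```

```text
side ('crank_hub', [(0.66, [0.5189, -0.3196, 0.0299])]) ('crank_sleeve', [(0.52, [0.4946, -0.392, 0.0363])])
top ('crank_hub', []) ('crank_sleeve', [(0.54, [0.6454, 0.0042, 0.0801])])
side ('crank_hub', [(0.71, [0.6461, 0.375, -0.0001])]) ('crank_sleeve', [(0.9, [0.4977, -0.3928, 0.0379])])
top ('crank_hub', []) ('crank_sleeve', [])
[ 0.5188 -0.3229  0.0243] [ 0.9537 -0.3008  0.0001] [-0.7394  0.7801  1.601   0.      0.7605  1.1369]
```

Call:
{"op": "servo_tool", "data": {"rows": [-0.45,0,0,0,0,-0.45,0,0,0,0,-0.45,0,0,0,-6.9,-0.45,0,0,0,-6.9,-0.45,0,0,0,-6.9]}}

```text
time: 50.6
position: [0.5188, -0.3229, 0.0243]
tool_rot: [1.0, 0.031, 0.0, 0.0]
ft_force: [-0.4, 0.6, -0.9]
grip_width: 0.0632
grip_force: 0.0
```

Call:
{"op": "servo_tool", "data": {"rows": [-0.45,0,0,0,-6.9,-0.45,0,0,0,-6.9,-0.45,0,0,0,-6.9,-0.45,0,0,0,-6.9,-0.45,0,0,0,-6.9]}}

```text
time: 51.02
position: [0.5188, -0.3229, 0.0243]
tool_rot: [0.945, 0.326, 0.0, 0.0]
ft_force: [-0.4, -0.4, 0.5]
grip_width: 0.0631
grip_force: 0.0
```

Call:
{"op": "servo_tool", "data": {"rows": [-0.45,0,0,0,-6.9,-0.45,0,0,0,-6.9,-0.45,0,0,0,-6.9,-0.45,0,0,0,-6.9,-0.45,0,0,0,-6.9]}}

```text
time: 51.43
position: [0.5188, -0.3229, 0.0243]
tool_rot: [0.806, 0.592, 0.0, 0.0]
ft_force: [0.6, 0.6, -0.6]
grip_width: 0.0628
grip_force: 0.0
```

Call:
{"op": "servo_tool", "data": {"rows": [-0.45,0,0,0,0,1,0,0,0,0,1,0,0,0,0,1,0,0,0,0,1,0,0,0,0], "newtons": 50}}

```text
time: 51.85
position: [0.5188, -0.3229, 0.0243]
tool_rot: [0.808, 0.589, 0.0, -0.0]
ft_force: [0.4, 0.1, 0.4]
grip_width: 0.0437
grip_force: 0.0
```

Call:
{"op": "servo_tool", "data": {"rows": [1,0,0,0,0,1,0,0,0,0,1,0,0,0,0,1,0,0,0,0,1,0,0,0,0]}}

```text
time: 52.27
position: [0.5192, -0.3231, 0.0244]
tool_rot: [0.808, 0.589, 0.0, 0.0]
ft_force: [1.9, -0.2, 0.4]
grip_width: 0.0297
grip_force: 49.9
```

Call:
{"op": "servo_tool", "data": {"rows": [1,0,0,-0.01,0,1,0,0,-0.01,0,1,0,0,-0.01,0,1,0,0,0,0,1,0,0,0,0]}}

```text
time: 52.68
position: [0.5192, -0.3234, 0.0555]
tool_rot: [0.808, 0.589, 0.0, 0.001]
ft_force: [-0.4, -0.3, -3.2]
grip_width: 0.0296
grip_force: 49.9
```

```bash
python3 loc.py crank_hub,crank_sleeve [.540,-.067,.27];python3 -c "
from h import *
o=robot.get_obs();print(o['ft_force'],o['moment'],o['grip_width'],o['grip_force'])"
```

```text
side ('crank_hub', [(0.87, [0.5185, -0.3191, 0.0634])]) ('crank_sleeve', [(0.89, [0.4942, -0.3943, 0.072])])
top ('crank_hub', [(0.32, [0.6329, -0.1569, 0.0795])]) ('crank_sleeve', [])
side ('crank_hub', [(0.75, [0.5191, -0.3176, 0.0632])]) ('crank_sleeve', [(0.58, [0.4938, -0.3901, 0.0698])])
top ('crank_hub', []) ('crank_sleeve', [(0.32, [0.6398, -0.072, 0.0797])])
[ 0.5187 -0.3229  0.0541] [0.3058 0.9521 0.0001] [-0.7395  0.7335  1.5917  0.      0.8166 -0.4287]
delta [ 0.2502 -0.058  -0.2158]
[ 0.3621  0.1679 -2.5935] [ 0.0124 -0.1072  0.0279] 0.029375108057195627 49.87812223045694
```

Call:
{"op": "servo_tool", "data": {"rows": [1,0,0,-0.025,0,1,0,0,-0.038,0,1,0,0,-0.038,0,1,0,0,-0.038,0,1,0,0,-0.038,0]}}

```text
time: 53.7
position: [0.5183, -0.3225, 0.2328]
tool_rot: [0.808, 0.589, -0.0, -0.0]
ft_force: [0.4, -0.1, -2.3]
grip_width: 0.0298
grip_force: 49.9
```

Call:
{"op": "servo_tool", "data": {"rows": [1,0,0,-0.03,0,1,0.02,-0.005,-0.009,0,1,0.03,-0.008,0,0,1,0.035,-0.008,0,0,1,0.035,-0.008,0,0]}}

```text
time: 54.12
position: [0.5274, -0.1988, 0.2706]
tool_rot: [0.809, 0.588, 0.0, 0.0]
ft_force: [0.6, 0.6, -2.8]
grip_width: 0.03
grip_force: 49.9
```

Call:
{"op": "servo_tool", "data": {"rows": [1,0.035,-0.008,0,0,1,0.035,-0.008,0,0,1,0.03,-0.008,0,0,1,0.02,-0.005,0,0,1,0.01,0,0,0]}}

```text
time: 54.53
position: [0.5388, -0.0638, 0.2702]
tool_rot: [0.807, 0.59, -0.0, -0.001]
ft_force: [0.3, 0.1, -3.3]
grip_width: 0.0296
grip_force: 49.9
```

Call:
{"op": "servo_tool", "data": {"rows": [1,0,0,0,6.4,1,0,0,0,6.4,1,0,0,0,6.4,1,0,0,0,6.4,1,0,0,0,6.4]}}

```text
time: 54.95
position: [0.5402, -0.068, 0.2702]
tool_rot: [0.94, 0.341, -0.0, 0.0]
ft_force: [-0.5, 0.7, -2.9]
grip_width: 0.0299
grip_force: 49.9
```

Call:
{"op": "servo_tool", "data": {"rows": [1,0,0,0,0,1,0,0,0,0,1,0,0,0,0]}}

```text
time: 55.2
position: [0.5401, -0.0677, 0.2702]
tool_rot: [0.939, 0.344, -0.0, 0.0]
ft_force: [-0.3, 0.2, -1.9]
grip_width: 0.0297
grip_force: 49.9
```

```bash
python3 loc.py crank_hub,crank_sleeve,shaft_tip [.540,-.067,.235];python3 - <<'E'
from h import *
o=robot.get_obs();print(o['ft_force'],o['moment'],o['grip_width'],o['grip_force'])
p=robot.camera('side');u=proj(p,[.53,-.08,.21])[0].astype(int);print(u)
c=p['pixels'][u[1]-35:u[1]+35,u[0]-45:u[0]+45,::-1];cv2.imwrite('pics/d1.png',cv2.resize(c,None,fx=7,fy=7,interpolation=cv2.INTER_CUBIC))
E
```

```text
side ('crank_hub', [(0.88, [0.5377, -0.0676, 0.2748]), (0.57, [0.6368, -0.0745, 0.0835])]) ('crank_sleeve', [(0.67, [0.481, -0.1133, 0.2838]), (0.19, [0.6836, -0.4296, 0.0004])]) ('shaft_tip', [(0.6, [0.5391, -0.0656, 0.2135])])
top ('crank_hub', [(0.54, [0.537, -0.0692, 0.2845])]) ('crank_sleeve', [(0.62, [0.4811, -0.1199, 0.2837])]) ('shaft_tip', [(0.46, [0.5246, -0.3668, 0.0007])])
side ('crank_hub', [(0.64, [0.6349, -0.159, 0.0765]), (0.59, [0.5398, -0.064, 0.2785])]) ('crank_sleeve', [(0.76, [0.4819, -0.1132, 0.283])]) ('shaft_tip', [(0.62, [0.5418, -0.065, 0.2147])])
top ('crank_hub', [(0.73, [0.6455, 0.0034, 0.0788]), (0.48, [0.5384, -0.0675, 0.2826])]) ('crank_sleeve', [(0.57, [0.482, -0.1177, 0.2854])]) ('shaft_tip', [(0.49, [0.5167, -0.0902, 0.2754])])
[ 0.54   -0.0672  0.2703] [ 0.7638  0.6455 -0.    ] [-0.3292  0.3631  1.578  -0.      1.2005  0.54  ]
delta [ 0.0001 -0.0001  0.0353]
[ 0.2837 -0.6645 -2.7197] [-0.0078 -0.076  -0.0097] 0.02986345904442553 49.87981908219808
[281 174]
```

View pics/d1.png

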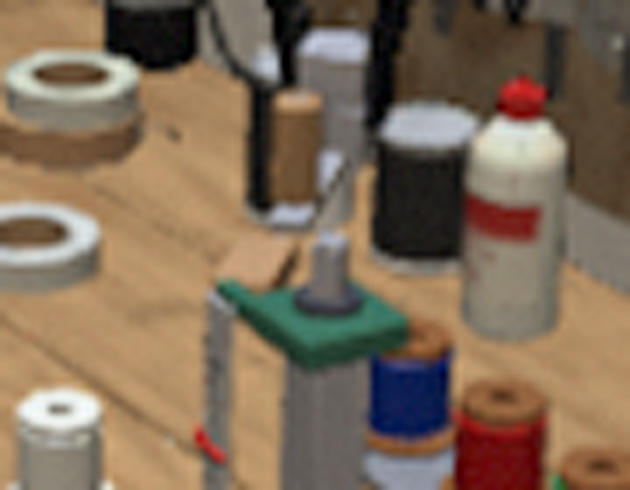

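Call:
{"op": "servo_tool", "data": {"rows": [1,0.001,0,0.012,0,1,0,0,0.01,0,1,0,0,0.006,0,1,0,0,0.003,0,1,0,0,0,0]}}

```text
time: 56.47
position: [0.5401, -0.0663, 0.2382]
tool_rot: [0.939, 0.344, -0.001, -0.001]
ft_force: [-0.4, -0.4, -2.8]
grip_width: 0.0298
grip_force: 49.9
```

Call:
{"op": "servo_tool", "data": {"rows": [1,0,0,0.0015,0,1,0,0,0.0015,0,1,0,0,0.0015,0,1,0,0,0,0,1,0,0,0,0]}}

```text
time: 56.88
position: [0.5408, -0.0665, 0.2349]
tool_rot: [0.939, 0.344, 0.0, 0.0]
ft_force: [0.1, 0.5, -2.7]
grip_width: 0.0297
grip_force: 49.9
```

Call:
{"op": "servo_tool", "data": {"rows": [1,0,0,0.001,0,1,0,0,0.001,0,1,0,0,0,0,1,0,0,0,0]}}

```text
time: 57.22
position: [0.5407, -0.0665, 0.2327]
tool_rot: [0.939, 0.344, -0.0, -0.0]
ft_force: [0.6, -0.1, -3.4]
grip_width: 0.0297
grip_force: 49.9
```

```bash
cat > st.py <<'E'
from h import *
o=robot.get_obs();M=R.from_quat(o['tool_rot']).as_matrix()
print('t',o['time'],o['position'],'yaw',np.degrees(np.arctan2(M[1,0],M[0,0])).round(2),'F',o['ft_force'],'Ftool',M.T@o['ft_force'],'M',o['moment'],o['grip_width'],o['grip_force'])
E
python3 st.py
```

```text
t 57.2167 [ 0.5407 -0.0665  0.2327] yaw 40.2 F [ 0.6035 -0.1129 -3.4032] Ftool [0.3884 0.4763 3.4031] M [-0.0083 -0.0441  0.0283] 0.02965554885478571 49.87986795551478
```

Call:
{"op": "servo_tool", "data": {"rows": [1,0,0,0.001,0,1,0,0,0.001,0,1,0,0,0,0,1,0,0,0,0]}}

```text
time: 57.55
position: [0.5407, -0.0665, 0.2307]
tool_rot: [0.939, 0.344, -0.0, -0.0]
ft_force: [-0.4, 0.8, -2.2]
grip_width: 0.0297
grip_force: 49.9
```

Call:
{"op": "servo_tool", "data": {"rows": [1,0,0,0.001,0,1,0,0,0,0,1,0,0,0,0]}}

```text
time: 57.8
position: [0.5407, -0.0665, 0.2297]
tool_rot: [0.939, 0.344, -0.0, -0.0]
ft_force: [-0.4, 0.4, -2.4]
grip_width: 0.0295
grip_force: 49.9
```

```bash
python3 st.py
```

```text
t 57.8 [ 0.5407 -0.0665  0.2297] yaw 40.2 F [-0.3639  0.4373 -2.4362] Ftool [ 0.0044 -0.5684  2.4364] M [ 0.0035 -0.079   0.0379] 0.029484110168394678 49.87992918531745
```

Call:
{"op": "servo_tool", "data": {"rows": [1,0,0,0.001,0,1,0,0,0.001,0,1,0,0,0,0,1,0,0,0,0]}}

```text
time: 58.13
position: [0.541, -0.0666, 0.2285]
tool_rot: [0.939, 0.344, 0.0, 0.0]
ft_force: [-1.1, 0.9, 3.0]
grip_width: 0.0294
grip_force: 49.9
```

Call:
{"op": "servo_tool", "data": {"rows": [1,0,0,0.001,0,1,0,0,0.001,0,1,0,0,0,0,1,0,0,0,0]}}

```text
time: 58.47
position: [0.5402, -0.0666, 0.225]
tool_rot: [0.939, 0.344, -0.001, -0.0]
ft_force: [-1.7, -0.7, -1.5]
grip_width: 0.0296
grip_force: 49.9
```

```bash
python3 st.py
```

```text
t 58.4667 [ 0.5402 -0.0666  0.225 ] yaw 40.2 F [-1.7371 -0.6794 -1.533 ] Ftool [-1.7633 -0.6006  1.5359] M [-0.2658  0.1935  0.0086] 0.02956474520786322 49.88447142808582
```

The socket touched the chamfer and dropped in. Continuing down.

Call:
{"op": "servo_tool", "data": {"rows": [1,-0.0005,0,0.002,0,1,0,0,0.002,0,1,0,0,0,0,1,0,0,0,0]}}

```text
time: 58.8
position: [0.54, -0.0667, 0.2212]
tool_rot: [0.939, 0.344, -0.0, -0.0]
ft_force: [-1.2, -2.1, -2.6]
grip_width: 0.0294
grip_force: 49.9
```

Call:
{"op": "servo_tool", "data": {"rows": [1,0,0,0.002,0,1,0,0,0.002,0,1,0,0,0,0,1,0,0,0,0]}}

```text
time: 59.13
position: [0.5402, -0.0669, 0.2175]
tool_rot: [0.939, 0.344, -0.0, -0.0]
ft_force: [-0.5, -0.7, -3.3]
grip_width: 0.0297
grip_force: 49.9
```

```bash
python3 st.py
```

```text
t 59.1333 [ 0.5402 -0.0669  0.2175] yaw 40.19 F [-0.4643 -0.7423 -3.3024] Ftool [-0.8324  0.2686  3.3027] M [-0.3046  0.1497 -0.0233] 0.029736324248773715 49.88253609641106
```

Call:
{"op": "servo_tool", "data": {"rows": [1,0,0,0.002,0,1,0,0,0.002,0,1,0,0,0.002,0,1,0,0,0.002,0,1,0,0,0,0]}}

```text
time: 59.55
position: [0.5402, -0.0669, 0.2093]
tool_rot: [0.939, 0.344, -0.0, -0.0]
ft_force: [-1.2, -1.8, -3.8]
grip_width: 0.0295
grip_force: 49.9
```

Call:
{"op": "servo_tool", "data": {"rows": [1,0,0,0.002,0,1,0,0,0,0,1,0,0,0,0]}}

```text
time: 59.8
position: [0.5403, -0.0669, 0.2075]
tool_rot: [0.939, 0.344, -0.0, -0.0]
ft_force: [-1.1, -2.3, -4.2]
grip_width: 0.0298
grip_force: 49.9
```

Call:
{"op": "servo_tool", "data": {"rows": [1,0,0,0.002,0,1,0,0,0,0,1,0,0,0,0]}}

```text
time: 60.05
position: [0.5403, -0.0669, 0.2056]
tool_rot: [0.939, 0.344, -0.0, -0.0]
ft_force: [-2.4, -1.9, -4.1]
grip_width: 0.0295
grip_force: 49.9
```

```bash
python3 st.py; python3 loc.py crank_hub,crank_sleeve
```

```text
t 60.05 [ 0.5403 -0.0669  0.2056] yaw 40.2 F [-2.3739 -1.899  -4.0849] Ftool [-3.0377 -0.081   4.0859] M [-0.4862  0.3203 -0.0027] 0.02950074050883372 49.885753783419204
side ('crank_hub', [(0.71, [0.5383, -0.0626, 0.2121]), (0.63, [0.6861, -0.4269, 0.0015])]) ('crank_sleeve', [(0.75, [0.4801, -0.1136, 0.2222])])
top ('crank_hub', []) ('crank_sleeve', [(0.54, [0.482, -0.1199, 0.2218])])
side ('crank_hub', [(0.64, [0.539, -0.0637, 0.2103])]) ('crank_sleeve', [(0.7, [0.4831, -0.1161, 0.22])])
top ('crank_hub', []) ('crank_sleeve', [(0.43, [0.4797, -0.1208, 0.2235])])
[ 0.5402 -0.0669  0.2056] [ 0.7638  0.6455 -0.0003] [-0.3284  0.4411  1.6539 -0.0002  1.0469  0.5409]
```

Call:
{"op": "servo_tool", "data": {"rows": [1,0,0,0.001,0,1,0,0,0,0,1,0,0,0,0]}}

```text
time: 60.9
position: [0.5403, -0.0669, 0.205]
tool_rot: [0.939, 0.344, -0.0, 0.0]
ft_force: [-3.0, -2.1, -1.4]
grip_width: 0.0297
grip_force: 49.9
```

Call:
{"op": "servo_tool", "data": {"rows": [1,0,0,0.001,0,1,0,0,0,0,1,0,0,0,0]}}

```text
time: 61.15
position: [0.5404, -0.0669, 0.2042]
tool_rot: [0.939, 0.344, 0.0, 0.0]
ft_force: [-4.0, -2.6, 2.7]
grip_width: 0.0297
grip_force: 49.9
```

```bash
python3 st.py
```

```text
t 61.15 [ 0.5404 -0.0669  0.2042] yaw 40.2 F [-4.0081 -2.5795  2.6594] Ftool [-4.7265 -0.616  -2.6594] M [-0.5335  0.7465 -0.0068] 0.029676494213714145 49.88762790630062
```

Call:
{"op": "servo_tool", "data": {"rows": [1,0,0,0.001,0,1,0,0,0,0,-0.45,0,0,-0.001,0,-0.45,0,0,0,0,-0.45,0,0,0,0]}}

```text
time: 61.57
position: [0.5417, -0.0664, 0.2041]
tool_rot: [0.939, 0.344, 0.002, 0.0]
ft_force: [-0.3, 0.5, -0.7]
grip_width: 0.0423
grip_force: 0.0
```

Call:
{"op": "servo_tool", "data": {"rows": [-0.45,0,0,0,0,-0.45,0,0,0,0,-0.45,0,0,0,0,-0.45,0,0,-0.01,0,-0.45,0,0,-0.02,0]}}

```text
time: 61.98
position: [0.5387, -0.0663, 0.2323]
tool_rot: [0.939, 0.344, -0.002, -0.002]
ft_force: [0.5, 0.8, 0.1]
grip_width: 0.0623
grip_force: 0.0
```

Call:
{"op": "servo_tool", "data": {"rows": [-0.45,0,0,-0.03,0,-0.45,0,0,-0.03,0,-0.45,0,0,0,0,-0.45,0,0,0,0,-0.45,0,0,0,0]}}

```text
time: 62.4
position: [0.54, -0.0667, 0.2939]
tool_rot: [0.939, 0.344, 0.0, -0.0]
ft_force: [0.1, 0.4, 0.6]
grip_width: 0.063
grip_force: 0.0
```

```bash
cat > gauge.py <<'E'
from h import *
ims=[];pp=[]
for i in range(4):
    p=robot.camera('side');ims.append(p['pixels'].astype(float));pp+=[x['at'] for x in robot.place_of(p,'pointer') if np.hypot(x['at'][0]-.509,x['at'][1]+.026)<.015]
im=np.mean(ims,0);np.save('pics/g',im)
u=proj(p,[.509,-.026,.09])[0];y0,x0=int(u[1])-30,int(u[0])-12
g=im[y0:y0+60,x0:x0+24];yy,xx=np.mgrid[y0:y0+60,x0:x0+24]
r,G,b=g[...,0],g[...,1],g[...,2]
red=np.clip(r-np.maximum(G,b)-60,0,None);yel=np.clip(np.minimum(r,G)-b-75,0,None)*(r-G<60)
for n,w in(('red',red),('yel',yel)):
    if w.sum()>0:
        c=((w*xx).sum()/w.sum(),(w*yy).sum()/w.sum());print(n,np.round(c,2),'sum',w.sum().round(),'npx',(w>0).sum(),[(int(a),int(bb)) for a,bb in zip(xx[w>10],yy[w>10])][:30])
print('place',np.mean(pp,0) if pp else None,'px/m', (proj(p,[.509,-.026,.1])[0]-proj(p,[.509,-.026,.05])[0])/.05)
for c in('top','side'):
    p=robot.camera(c);print(c,[ (q,show(robot.place_of(p,q))[:1]) for q in('crank_hub','crank_sleeve')])
E
python3 gauge.py; python3 st.py; python3 -c "
import numpy as np,cv2
im=np.load('pics/g.npy').astype('uint8')[:,:,::-1];c=im[175:235,240:320];cv2.imwrite('pics/g1.png',cv2.resize(c,None,fx=9,fy=9,interpolation=cv2.INTER_NEAREST))"
```

```text
red [265.19 202.1 ] sum 471.0 npx 12 [(264, 200), (264, 201), (265, 201), (264, 202), (265, 202), (265, 203), (266, 203), (267, 203), (266, 204), (267, 204)]
yel [267.47 216.06] sum 152.0 npx 5 [(267, 215), (267, 216), (268, 216), (268, 217)]
place [ 0.5072 -0.0248  0.0448] px/m [   6.5367 -266.9703]
top [('crank_hub', [(0.57, [0.5345, -0.0717, 0.2193])]), ('crank_sleeve', [(0.43, [0.4768, -0.1183, 0.2155])])]
side [('crank_hub', [(0.81, [0.5386, -0.0653, 0.2142])]), ('crank_sleeve', [(0.56, [0.4787, -0.1131, 0.2143])])]
t 63.1 [ 0.5404 -0.0668  0.2938] yaw 40.2 F [-0.4187  1.3508  0.1206] Ftool [ 0.552  -1.3021 -0.1206] M [ 0.039  -0.0168  0.0069] 0.06328915421470288 0.0
```

View pics/g1.png

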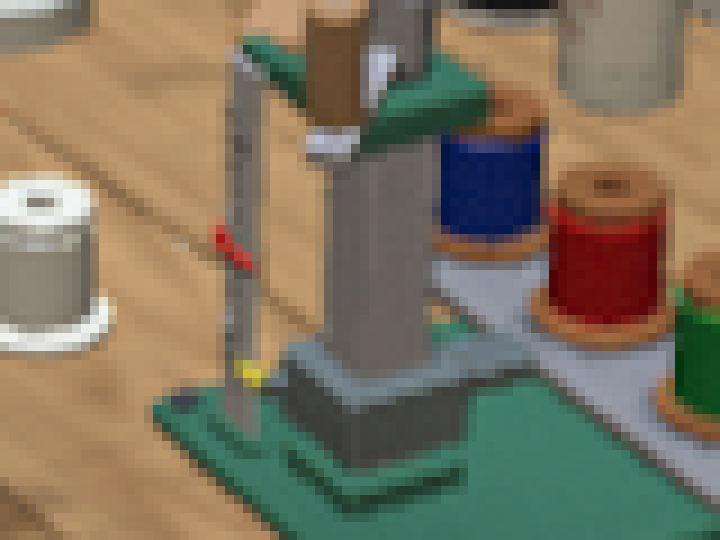

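The view shows the crank fitted on the shaft with its sleeve at (335,75), the red clip at (235,245) and the yellow pointer at (250,373). It still needs about 42 mm, or roughly 3.5 turns. I'll grip the sleeve.

Call:
{"op": "servo_tool", "data": {"rows": [-0.15,-0.025,0,0,0,-0.15,-0.03,0,0,0,-0.15,-0.02,0,0,0,-0.15,0,0,0,0,-0.15,0,0,0,0]}}

```text
time: 63.52
position: [0.4829, -0.1157, 0.2941]
tool_rot: [0.939, 0.343, 0.0, 0.0]
ft_force: [0.6, 0.8, -0.7]
grip_width: 0.0505
grip_force: 0.0
```

Call:
{"op": "servo_tool", "data": {"rows": [-0.15,0,0,0.025,0,-0.15,0,0,0.025,0,-0.15,0,0,0.02,0,-0.15,0,0,0.011,0,-0.15,0,0,0,0]}}

```text
time: 63.93
position: [0.4824, -0.1139, 0.2103]
tool_rot: [0.939, 0.344, -0.002, -0.002]
ft_force: [-0.4, 0.2, 0.2]
grip_width: 0.0501
grip_force: 0.0
```

Call:
{"op": "servo_tool", "data": {"rows": [1,0,0,0,0,1,0,0,0,0,1,0,0,0,0,1,0,0,0,0,1,0,0,0,0], "newtons": 20}}

```text
time: 64.35
position: [0.4836, -0.1154, 0.2136]
tool_rot: [0.939, 0.344, 0.001, 0.001]
ft_force: [-0.7, -0.3, 0.1]
grip_width: 0.0246
grip_force: 0.0
```

Call:
{"op": "servo_tool", "data": {"rows": [1,0,0,0,0,1,0,0,0,0,1,0,0,0,0,1,0,0,0,0,1,0,0,0,0]}}

```text
time: 64.77
position: [0.4832, -0.1154, 0.213]
tool_rot: [0.939, 0.344, 0.0, 0.0]
ft_force: [-0.7, -0.5, 1.7]
grip_width: 0.0216
grip_force: 20.0
```

```bash
python3 st.py; python3 -c "
from h import *
p=robot.camera('side');print(proj(p,[[.509,-.016,.09],[.509,-.026,.09],[.509,-.036,.09],[.519,-.026,.09]]))"
```

```text
t 64.7667 [ 0.4832 -0.1154  0.213 ] yaw 40.19 F [-0.6611 -0.4971  1.7245] Ftool [-0.8255 -0.0459 -1.7246] M [-0.0638 -0.013   0.0305] 0.021579006106266972 20.000195363536477
[[264.1437 202.5916]
 [265.8557 203.7864]
 [267.5832 204.992 ]
 [268.352  203.0372]]
```

Gripped. Winding clockwise, with one quarter turn first as a test.

Call:
{"op": "servo_tool", "data": {"rows": [1,0.0037,-0.0231,0,0,1,0.0107,-0.0209,0,0,1,0.0166,-0.0166,0,0,1,0.0209,-0.0107,0,0,1,0.0231,-0.0037,0,0]}}

```text
time: 65.23
position: [0.4905, -0.0089, 0.2138]
tool_rot: [0.939, 0.344, -0.001, 0.001]
ft_force: [-2.5, -3.7, 5.8]
grip_width: 0.0219
grip_force: 20.2
```

Call:
{"op": "servo_tool", "data": {"rows": [1,0,0,0,0,1,0,0,0,0]}}

```text
time: 65.4
position: [0.4922, -0.0076, 0.2138]
tool_rot: [0.939, 0.345, 0.0, -0.001]
ft_force: [-2.1, 4.0, 9.2]
grip_width: 0.0214
grip_force: 20.1
```

```bash
python3 st.py; python3 loc.py crank_hub,crank_sleeve
```

```text
t 65.4 [ 0.4922 -0.0076  0.2138] yaw 40.31 F [-2.1081  3.9637  9.2264] Ftool [ 0.9681 -4.3958 -9.2207] M [0.35   0.2586 0.0065] 0.021418751858827974 20.102811846882105
side ('crank_hub', [(0.81, [0.5368, -0.0636, 0.2099])]) ('crank_sleeve', [(0.65, [0.4906, -0.0086, 0.2169])])
top ('crank_hub', []) ('crank_sleeve', [(0.17, [0.6421, -0.0748, 0.0851])])
side ('crank_hub', [(0.94, [0.5368, -0.0664, 0.2094])]) ('crank_sleeve', [(0.75, [0.486, -0.0074, 0.2154])])
top ('crank_hub', []) ('crank_sleeve', [])
[ 0.4915 -0.0082  0.2138] [0.764  0.6452 0.0013] [-0.2458  0.3614  1.7701  0.0025  1.0108  0.6224]
```

Call:
{"op": "servo_tool", "data": {"rows": [1,0.0231,0.0037,0,0,1,0.0209,0.0107,0,0,1,0.0166,0.0166,0,0,1,0.0107,0.0209,0,0,1,0.0037,0.0231,0,0]}}

```text
time: 66.42
position: [0.5998, -0.015, 0.2139]
tool_rot: [0.939, 0.344, 0.002, -0.002]
ft_force: [0.0, 3.4, 3.1]
grip_width: 0.0215
grip_force: 19.9
```

Call:
{"op": "servo_tool", "data": {"rows": [1,-0.0037,0.0231,0,0,1,-0.0107,0.0209,0,0,1,-0.0166,0.0166,0,0,1,-0.0209,0.0107,0,0,1,-0.0231,0.0037,0,0]}}

```text
time: 66.83
position: [0.5906, -0.1245, 0.2137]
tool_rot: [0.939, 0.343, 0.002, -0.0]
ft_force: [-0.3, 4.5, 5.3]
grip_width: 0.0214
grip_force: 20.3
```

Call:
{"op": "servo_tool", "data": {"rows": [1,-0.0231,-0.0037,0,0,1,-0.0209,-0.0107,0,0,1,-0.0166,-0.0166,0,0,1,-0.0107,-0.0209,0,0,1,-0.0037,-0.0231,0,0]}}

```text
time: 67.25
position: [0.4844, -0.1164, 0.2135]
tool_rot: [0.94, 0.342, 0.003, 0.002]
ft_force: [7.6, 3.5, -0.3]
grip_width: 0.0215
grip_force: 19.9
```

```bash
python3 st.py; python3 gauge.py | cut -c1-60
```

```text
t 67.25 [ 0.4844 -0.1164  0.2135] yaw 40.03 F [ 7.5646  3.5211 -0.2997] Ftool [8.0557 2.1682 0.3417] M [ 0.5728 -1.5705  0.0021] 0.02146253426158189 19.92488249670714
red [265.18 202.09] sum 482.0 npx 12 [(264, 200), (264, 201)
yel [267.42 212.94] sum 125.0 npx 4 [(267, 212), (267, 213),
place [ 0.5065 -0.0231  0.0564] px/m [   6.5367 -266.9703]
top [('crank_hub', [(0.56, [0.5354, -0.0683, 0.2149])]), ('c
side [('crank_hub', [(0.64, [0.5375, -0.0655, 0.2106])]), ('
```

The turn raised the pointer 12 mm. Another 2.5 turns, then I'll look closely.

Call:
{"op": "servo_tool", "data": {"rows": [1,0.0037,-0.0231,0,0,1,0.0107,-0.0209,0,0,1,0.0166,-0.0166,0,0,1,0.0209,-0.0107,0,0,1,0.0231,-0.0037,0,0]}}

```text
time: 68.37
position: [0.4907, -0.0093, 0.2133]
tool_rot: [0.939, 0.344, -0.001, 0.001]
ft_force: [-1.0, -5.1, 6.4]
grip_width: 0.0211
grip_force: 20.3
```

Call:
{"op": "servo_tool", "data": {"rows": [1,0.0231,0.0037,0,0,1,0.0209,0.0107,0,0,1,0.0166,0.0166,0,0,1,0.0107,0.0209,0,0,1,0.0037,0.0231,0,0]}}

```text
time: 68.78
position: [0.5992, -0.0154, 0.2131]
tool_rot: [0.939, 0.345, 0.001, -0.002]
ft_force: [-0.9, 3.0, 4.6]
grip_width: 0.0215
grip_force: 19.9
```

Call:
{"op": "servo_tool", "data": {"rows": [1,-0.0037,0.0231,0,0,1,-0.0107,0.0209,0,0,1,-0.0166,0.0166,0,0,1,-0.0209,0.0107,0,0,1,-0.0231,0.0037,0,0]}}

```text
time: 69.2
position: [0.5902, -0.1246, 0.2129]
tool_rot: [0.939, 0.343, 0.001, -0.001]
ft_force: [-0.1, 4.8, 5.3]
grip_width: 0.0211
grip_force: 20.2
```

Call:
{"op": "servo_tool", "data": {"rows": [1,-0.0231,-0.0037,0,0,1,-0.0209,-0.0107,0,0,1,-0.0166,-0.0166,0,0,1,-0.0107,-0.0209,0,0,1,-0.0037,-0.0231,0,0]}}

```text
time: 69.62
position: [0.4841, -0.1164, 0.2129]
tool_rot: [0.94, 0.342, 0.002, 0.001]
ft_force: [7.7, 4.7, -0.9]
grip_width: 0.0214
grip_force: 19.9
```

Call:
{"op": "servo_tool", "data": {"rows": [1,0.0037,-0.0231,0,0,1,0.0107,-0.0209,0,0,1,0.0166,-0.0166,0,0,1,0.0209,-0.0107,0,0,1,0.0231,-0.0037,0,0]}}

```text
time: 70.03
position: [0.4909, -0.0094, 0.2132]
tool_rot: [0.939, 0.344, -0.001, 0.001]
ft_force: [0.6, -4.9, 4.4]
grip_width: 0.0217
grip_force: 20.3
```

Call:
{"op": "servo_tool", "data": {"rows": [1,0.0231,0.0037,0,0,1,0.0209,0.0107,0,0,1,0.0166,0.0166,0,0,1,0.0107,0.0209,0,0,1,0.0037,0.0231,0,0]}}

```text
time: 70.45
position: [0.5987, -0.0157, 0.2127]
tool_rot: [0.939, 0.345, 0.0, -0.002]
ft_force: [-2.4, 2.5, 4.0]
grip_width: 0.0215
grip_force: 19.9
```

Call:
{"op": "servo_tool", "data": {"rows": [1,-0.0037,0.0231,0,0,1,-0.0107,0.0209,0,0,1,-0.0166,0.0166,0,0,1,-0.0209,0.0107,0,0,1,-0.0231,0.0037,0,0]}}

```text
time: 70.87
position: [0.5901, -0.1246, 0.2127]
tool_rot: [0.939, 0.343, 0.001, -0.001]
ft_force: [-1.3, 4.4, 5.0]
grip_width: 0.0216
grip_force: 20.2
```

Call:
{"op": "servo_tool", "data": {"rows": [1,-0.0231,-0.0037,0,0,1,-0.0209,-0.0107,0,0,1,-0.0166,-0.0166,0,0,1,-0.0107,-0.0209,0,0,1,-0.0037,-0.0231,0,0]}}

```text
time: 71.28
position: [0.4838, -0.1164, 0.2128]
tool_rot: [0.94, 0.342, 0.002, 0.001]
ft_force: [7.8, 3.9, -1.7]
grip_width: 0.0215
grip_force: 19.9
```

Call:
{"op": "servo_tool", "data": {"rows": [1,0.0037,-0.0231,0,0,1,0.0107,-0.0209,0,0,1,0.0166,-0.0166,0,0,1,0.0209,-0.0107,0,0,1,0.0231,-0.0037,0,0]}}

```text
time: 71.7
position: [0.491, -0.0095, 0.2132]
tool_rot: [0.939, 0.344, -0.001, 0.001]
ft_force: [-0.0, -4.7, 3.6]
grip_width: 0.0214
grip_force: 20.2
```

Call:
{"op": "servo_tool", "data": {"rows": [1,0.0231,0.0037,0,0,1,0.0209,0.0107,0,0,1,0.0166,0.0166,0,0,1,0.0107,0.0209,0,0,1,0.0037,0.0231,0,0]}}

```text
time: 72.12
position: [0.5984, -0.0159, 0.2126]
tool_rot: [0.939, 0.345, -0.0, -0.002]
ft_force: [-1.8, 1.1, 2.7]
grip_width: 0.0214
grip_force: 20.0
```

```bash
python3 st.py; python3 gauge.py; python3 -c "
import numpy as np,cv2
im=np.load('pics/g.npy').astype('uint8')[:,:,::-1];c=im[180:230,245:305];cv2.imwrite('pics/g2.png',cv2.resize(c,None,fx=10,fy=10,interpolation=cv2.INTER_NEAREST))"
```

```text
t 72.1167 [ 0.5984 -0.0159  0.2126] yaw 40.33 F [-1.7923  1.1341  2.6982] Ftool [-0.6298 -2.0326 -2.6927] M [ 0.2105  0.6403 -0.0119] 0.02144134163429688 19.957645679824054
red [265.15 202.05] sum 460.0 npx 12 [(264, 200), (264, 201), (265, 201), (264, 202), (265, 202), (265, 203), (266, 203), (267, 203), (266, 204), (267, 204)]
yel [268.   205.39] sum 64.0 npx 2 [(268, 205), (268, 206)]
place [ 0.5048 -0.0251  0.0871] px/m [   6.5367 -266.9703]
top [('crank_hub', [(0.46, [0.5363, -0.0695, 0.2185])]), ('crank_sleeve', [(0.18, [0.5249, -0.3666, -0.0036])])]
side [('crank_hub', [(0.84, [0.5389, -0.0665, 0.2135])]), ('crank_sleeve', [(0.86, [0.5941, -0.0155, 0.2161])])]
```

View pics/g2.png

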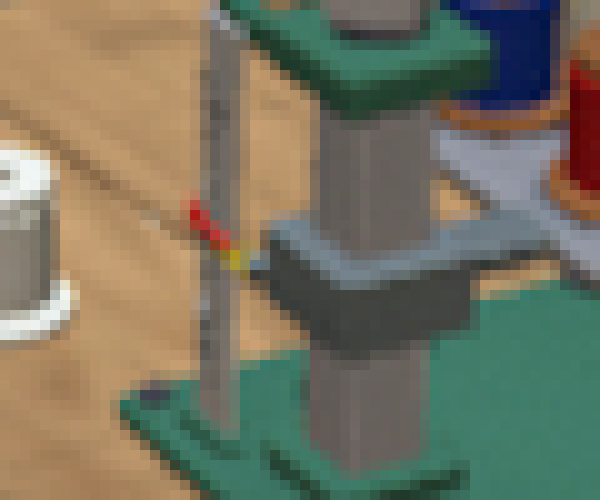

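Run:
```python
from h import *
pt=robot.camera('top');ps=robot.camera('side')
a=cv2.imread('pics/top0.png')[:,:,::-1].astype(float)
u=proj(pt,[.509,-.026,.07])[0];print(u);y0,x0=int(u[1])-14,int(u[0])-14
g=a[y0:y0+28,x0:x0+28];yy,xx=np.mgrid[y0:y0+28,x0:x0+28];r,G,b=g[...,0],g[...,1],g[...,2]
C={}
for n,w in(('red',np.clip(r-np.maximum(G,b)-40,0,None)),('yel',np.clip(np.minimum(r,G)-b-40,0,None)*(r-G<50)*(r>G-10))):
    c=((w*xx).sum()/w.sum(),(w*yy).sum()/w.sum());C[n]=c;print(n,c,[(int(p),int(q),int(v)) for p,q,v in zip(xx[w>0],yy[w>0],w[w>0])])
def P(p): return p['intrinsics']@np.c_[cv2.Rodrigues(np.array(p['rvec']))[0],np.array(p['tvec']).ravel()]
for n,s in(('red',(265.18,202.1)),('yel',(267.47,216.06))):
    X=cv2.triangulatePoints(P(ps),P(pt),np.array(s),np.array(C[n]));X=(X[:3]/X[3]).ravel();print(n,X,'reproj',proj(ps,X)-s,proj(pt,X)-C[n])
A=np.array([[20,0,300-20*u[0]],[0,20,200-20*u[1]]],float)
cv2.imwrite('pics/t1.png',cv2.warpAffine(a[:,:,::-1].astype(np.uint8).copy(),A,(600,400),flags=cv2.INTER_NEAREST))
```

```text
[274.0453 194.7454]
red (np.float64(269.45590682196337), np.float64(193.28951747088186)) [(268, 191, 52), (267, 192, 11), (268, 192, 79), (267, 193, 4), (268, 193, 72), (269, 193, 21), (268, 194, 47), (269, 194, 86), (270, 194, 68), (271, 194, 65), (272, 194, 37), (273, 194, 29), (274, 194, 24), (270, 195, 3), (271, 195, 3)]
yel (np.float64(275.6368715083799), np.float64(195.37988826815644)) [(275, 195, 6), (276, 195, 55), (277, 195, 50), (274, 196, 41), (275, 196, 27)]
red [ 0.5135 -0.012   0.0885] reproj [[-0.6128  0.0772]] [[ 0.3766 -0.6568]]
yel [ 0.5113 -0.0322  0.046 ] reproj [[-0.2676  0.0345]] [[ 0.1601 -0.2793]]
```

View pics/t1.png

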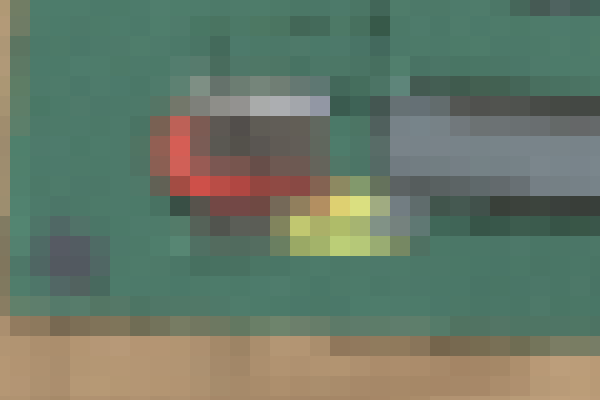

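Run:
```python
from h import *
pt=robot.camera('top');ps=robot.camera('side')
for z in(.085,.09):print('bar',z,ray(pt,(270.5,194.15),z),'right end',ray(pt,(274,194.2),z))
for z in(.043,.047):print('ptr',z,ray(pt,(275.6,195.5),z),ray(pt,(274,196),z))
im=np.load('pics/g.npy')
for y in range(197,209): print(y,[tuple(int(v) for v in im[y,x]) for x in range(262,272)])
```

```text
bar 0.085 [ 0.5089 -0.0141  0.085 ] right end [ 0.5086 -0.0257  0.085 ]
bar 0.09 [ 0.5082 -0.0141  0.09  ] right end [ 0.5078 -0.0256  0.09  ]
ptr 0.043 [ 0.5104 -0.0316  0.043 ] [ 0.5087 -0.0261  0.043 ]
ptr 0.047 [ 0.5098 -0.0315  0.047 ] [ 0.5082 -0.026   0.047 ]
197 [(176, 139, 99), (179, 142, 101), (172, 139, 104), (136, 122, 105), (109, 104, 97), (110, 105, 98), (124, 111, 96), (162, 132, 96), (187, 149, 106), (185, 148, 105)]
198 [(183, 145, 104), (181, 144, 103), (171, 141, 108), (136, 125, 112), (101, 96, 89), (110, 106, 98), (134, 117, 100), (170, 137, 98), (180, 144, 102), (179, 143, 102)]
199 [(188, 152, 108), (193, 143, 102), (184, 126, 98), (126, 119, 105), (98, 94, 88), (111, 106, 98), (135, 119, 101), (170, 139, 99), (179, 143, 102), (175, 139, 99)]
200 [(181, 147, 106), (191, 127, 91), (183, 78, 63), (131, 100, 90), (107, 105, 97), (109, 105, 98), (134, 118, 100), (173, 139, 100), (187, 150, 107), (182, 144, 103)]
201 [(170, 136, 97), (168, 116, 82), (172, 26, 23), (168, 71, 64), (99, 102, 96), (109, 107, 100), (133, 118, 102), (173, 140, 102), (191, 152, 106), (184,
[... 464 characters left out ...]
78), (170, 140, 89), (112, 93, 73)]
205 [(197, 159, 115), (202, 163, 118), (180, 149, 113), (123, 113, 95), (104, 94, 67), (134, 110, 43), (173, 147, 33), (150, 142, 80), (149, 147, 128), (111, 114, 111)]
206 [(192, 153, 111), (197, 160, 115), (177, 146, 109), (110, 101, 91), (100, 96, 89), (136, 124, 80), (169, 153, 54), (145, 139, 86), (102, 120, 133), (98, 111, 115)]
207 [(187, 150, 107), (194, 156, 112), (173, 142, 106), (105, 96, 85), (97, 92, 88), (113, 105, 98), (137, 120, 89), (131, 110, 59), (60, 59, 56), (67, 67, 61)]
208 [(187, 149, 106), (193, 154, 111), (178, 145, 109), (122, 111, 98), (107, 102, 95), (115, 108, 104), (139, 123, 107), (146, 119, 88), (111, 91, 69), (90, 79, 64)]
```

The clip's front bar and the pointer lie in the same plane. The pointer is about 4 mm low, so I'll wind another 126°.

Call:
{"op": "servo_tool", "data": {"rows": [1,-0.0037,0.0231,0,0,1,-0.0107,0.0209,0,0,1,-0.0166,0.0166,0,0,1,-0.0209,0.0107,0,0,1,-0.0231,0.0037,0,0]}}

```text
time: 73.43
position: [0.5895, -0.1244, 0.2134]
tool_rot: [0.939, 0.344, 0.002, 0.0]
ft_force: [2.1, 3.2, 5.5]
grip_width: 0.0217
grip_force: 20.1
```

Call:
{"op": "servo_tool", "data": {"rows": [1,-0.0231,-0.0037,0,0,1,-0.0209,-0.0107,0,0,1,0,0,0,0,1,0,0,0,0,1,0,0,0,0]}}

```text
time: 73.85
position: [0.5447, -0.1418, 0.2131]
tool_rot: [0.939, 0.344, -0.001, 0.001]
ft_force: [0.3, -2.9, 4.7]
grip_width: 0.0216
grip_force: 20.0
```

```bash
python3 st.py; python3 gauge.py
python3 - <<'E'
import numpy as np,cv2
im=np.load('pics/g.npy')
for y in range(199,209): print(y,[tuple(int(v) for v in im[y,x]) for x in range(263,271)])
c=im.astype('uint8')[180:230,245:305,::-1];cv2.imwrite('pics/g3.png',cv2.resize(c,None,fx=10,fy=10,interpolation=cv2.INTER_NEAREST))
E
```

```text
t 73.85 [ 0.5447 -0.1418  0.2131] yaw 40.2 F [ 0.3282 -2.8758  4.7493] Ftool [-1.6131  2.411  -4.7454] M [-0.3236  0.062   0.0136] 0.0215877338174532 20.005087854224257
red [264.33 201.19] sum 270.0 npx 6 [(264, 200), (264, 201), (265, 201), (264, 202), (265, 202)]
yel [267.42 203.73] sum 151.0 npx 5 [(267, 203), (267, 204), (268, 204)]
place [ 0.5064 -0.0243  0.0903] px/m [   6.5367 -266.9703]
top [('crank_hub', []), ('crank_sleeve', [])]
side [('crank_hub', [(0.58, [0.5388, -0.0619, 0.2134])]), ('crank_sleeve', [(0.98, [0.5442, -0.1404, 0.2183])])]
199 [(194, 143, 103), (185, 127, 100), (125, 118, 105), (96, 93, 86), (111, 106, 98), (134, 119, 100), (172, 139, 100), (181, 144, 102)]
200 [(191, 128, 91), (182, 77, 62), (130, 100, 89), (108, 107, 99), (110, 105, 99), (134, 117, 100), (174, 142, 102), (189, 151, 106)]
201 [(168, 115, 82), (172, 27, 24), (168, 69, 64), (99, 101, 96), (109, 105, 101), (133, 118, 102), (173, 139, 100), (186, 148, 104)]
202 [(155, 110, 78), (163, 58, 41), (173, 60, 43), (159, 119, 78), (137, 132, 96), (126, 111, 101), (167, 132, 97), (175, 138, 98)]
203 [(142, 110, 77), (117, 87, 63), (121, 63, 42), (188, 134, 51), (190, 180, 73), (167, 155, 82), (164, 144, 76), (177, 157, 101)]
204 [(175, 141, 101), (145, 119, 89), (91, 82, 73), (111, 97, 47), (177, 162, 41), (190, 179, 46), (155, 152, 71), (152, 157, 120)]
205 [(202, 163, 118), (182, 149, 113), (118, 109, 99), (88, 82, 80), (110, 97, 75), (151, 136, 68), (141, 131, 73), (85, 97, 108)]
206 [(198, 160, 116), (178, 145, 109), (112, 102, 91), (103, 98, 93), (115, 108, 105), (139, 122, 97), (137, 115, 59), (76, 75, 69)]
207 [(196, 158, 112), (173, 142, 106), (108, 98, 86), (98, 94, 88), (116, 110, 103), (130, 116, 103), (128, 103, 77), (120, 101, 78)]
208 [(194, 154, 110), (178, 146, 109), (123, 112, 99), (108, 103, 96), (114, 108, 103), (141, 124, 107), (162, 130, 93), (146, 114, 79)]
```

View pics/g3.png

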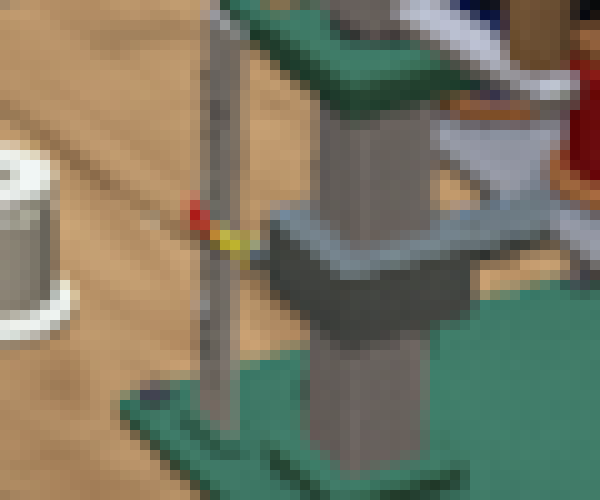

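The pointer (230,243) now lines up with the red clip bar (200,215), running along the bar's slope. Releasing the sleeve and moving over the hub.

Call:
{"op": "servo_tool", "data": {"rows": [-0.15,0,0,0,0,-0.15,0,0,0,0,-0.15,0,0,0,0,-0.15,0,0,0,0,-0.15,0,0,0,0]}}

```text
time: 74.97
position: [0.5455, -0.1408, 0.2121]
tool_rot: [0.939, 0.344, -0.0, -0.001]
ft_force: [1.0, 0.3, -0.7]
grip_width: 0.0459
grip_force: 0.0
```

Call:
{"op": "servo_tool", "data": {"rows": [-0.15,0,0,0,0,-0.15,0,0,-0.015,0,-0.15,0,0,-0.025,0,-0.15,0,0,-0.03,0,-0.15,0,0,-0.011,0]}}

```text
time: 75.38
position: [0.5476, -0.1421, 0.2975]
tool_rot: [0.939, 0.344, 0.002, 0.002]
ft_force: [0.6, -1.0, -0.2]
grip_width: 0.0498
grip_force: 0.0
```

Call:
{"op": "servo_tool", "data": {"rows": [-0.45,0.0151,-0.0201,0,0,-0.45,0.015,-0.02,0,0,-0.45,0.015,-0.02,0,0,-0.45,0,0,0,6,-0.45,0,0,0,6]}}

```text
time: 75.8
position: [0.5411, -0.0648, 0.2938]
tool_rot: [0.97, 0.242, -0.0, -0.0]
ft_force: [0.4, -0.1, 0.3]
grip_width: 0.0627
grip_force: 0.0
```

Call:
{"op": "servo_tool", "data": {"rows": [-0.45,0,0,0,6,-0.45,0,0,0,6,-0.45,0,0,0,6,-0.45,0,0,0,6,-0.45,0,0,0,0]}}

```text
time: 76.22
position: [0.5414, -0.0664, 0.2937]
tool_rot: [0.999, 0.036, -0.0, -0.0]
ft_force: [0.3, 0.3, 0.3]
grip_width: 0.0631
grip_force: 0.0
```

Call:
{"op": "servo_tool", "data": {"rows": [-0.45,0,0,0,0,-0.45,0,0,0,0]}}

```text
time: 76.38
position: [0.5414, -0.0664, 0.2937]
tool_rot: [0.999, 0.038, -0.0, -0.0]
ft_force: [-0.7, 0.2, -0.3]
grip_width: 0.0632
grip_force: 0.0
```

```bash
python3 st.py; python3 loc.py crank_hub,crank_sleeve [.5404,-.0668,.205]; python3 gauge.py | head -3
```

```text
t 76.3833 [ 0.5414 -0.0664  0.2937] yaw 4.32 F [-0.6769  0.2065 -0.3132] Ftool [-0.6593 -0.2569  0.3134] M [ 0.0334  0.026  -0.0333] 0.06318583873136416 0.0
side ('crank_hub', [(0.9, [0.5368, -0.0656, 0.212])]) ('crank_sleeve', [(0.7, [0.5419, -0.1394, 0.2184])])
top ('crank_hub', []) ('crank_sleeve', [(0.62, [0.5411, -0.1467, 0.2169])])
side ('crank_hub', [(0.87, [0.5363, -0.0656, 0.209])]) ('crank_sleeve', [(0.77, [0.5413, -0.1393, 0.22])])
top ('crank_hub', [(0.7, [0.5332, -0.0731, 0.217])]) ('crank_sleeve', [(0.74, [0.5461, -0.1025, 0.2113]), (0.5, [0.5418, -0.1481, 0.2187])])
[ 0.5415 -0.0665  0.2938] [0.9973 0.0733 0.0001] [-0.3271  0.3409  1.5427  0.      1.2579  1.1704]
delta [-0.0012  0.0002  0.0888]
red [264.33 201.18] sum 268.0 npx 6 [(264, 200), (264, 201), (265, 201), (264, 202), (265, 202)]
yel [267.41 203.74] sum 147.0 npx 5 [(267, 203), (267, 204), (268, 204)]
place [ 0.5058 -0.0253  0.0921] px/m [   6.5367 -266.9703]
```

Call:
{"op": "servo_tool", "data": {"rows": [-0.45,-0.0012,0,0.025,0,-0.45,0,0,0.025,0,-0.45,0,0,0.02,0,-0.45,0,0,0.012,0,-0.45,0,0,0.006,0]}}

```text
time: 78.1
position: [0.5391, -0.0662, 0.2038]
tool_rot: [0.999, 0.037, -0.002, -0.001]
ft_force: [0.3, 0.2, -0.8]
grip_width: 0.0633
grip_force: 0.0
```

Call:
{"op": "servo_tool", "data": {"rows": [-0.45,0,0,0,0,1,0,0,0,0,1,0,0,0,0,1,0,0,0,0,1,0,0,0,0], "newtons": 45}}

```text
time: 78.52
position: [0.5409, -0.0668, 0.2068]
tool_rot: [0.999, 0.037, 0.001, 0.0]
ft_force: [-0.3, -0.6, 0.1]
grip_width: 0.0443
grip_force: 0.0
```

Call:
{"op": "servo_tool", "data": {"rows": [1,0,0,0,0,1,0,0,0,0,1,0,0,0,0,1,0,0,0,0,1,0,0,0,0]}}

```text
time: 78.93
position: [0.5407, -0.0672, 0.2063]
tool_rot: [0.999, 0.037, 0.0, 0.001]
ft_force: [-1.1, -2.6, 3.8]
grip_width: 0.0294
grip_force: 45.0
```

```bash
python3 st.py
```

```text
t 78.9333 [ 0.5407 -0.0672  0.2063] yaw 4.2 F [-1.1395 -2.5716  3.7552] Ftool [-1.3214  2.4862 -3.7531] M [-0.4075  0.0566  0.0218] 0.02937306097580201 44.9904849473387
```

Good grip. Lifting slowly.

Call:
{"op": "servo_tool", "data": {"rows": [1,0,0,-0.004,0,1,0,0,-0.004,0,1,0,0,-0.004,0,1,0,0,-0.004,0,1,0,0,-0.004,0]}}

```text
time: 79.35
position: [0.5404, -0.0669, 0.2258]
tool_rot: [0.999, 0.037, -0.0, 0.0]
ft_force: [3.0, -4.0, -6.1]
grip_width: 0.03
grip_force: 45.0
```

Call:
{"op": "servo_tool", "data": {"rows": [1,0,0,-0.005,0,1,0,0,-0.008,0,1,0,0,-0.012,0,1,0,0,-0.015,0,1,0,0,-0.01,0]}}

```text
time: 79.77
position: [0.5397, -0.0652, 0.2775]
tool_rot: [0.999, 0.037, -0.0, -0.001]
ft_force: [0.2, -0.7, -2.2]
grip_width: 0.03
grip_force: 45.0
```

Call:
{"op": "servo_tool", "data": {"rows": [1,0,0,0,0,1,0,0,0,0,1,0,0,0,0]}}

```text
time: 80.02
position: [0.5395, -0.066, 0.2753]
tool_rot: [0.999, 0.037, -0.001, -0.001]
ft_force: [0.5, 0.6, -3.6]
grip_width: 0.0298
grip_force: 45.0
```

```bash
python3 st.py; python3 loc.py crank_hub,crank_sleeve,mat [.5228,-.3316,.0255]; python3 gauge.py | head -3
```

```text
t 80.0167 [ 0.5395 -0.066   0.2753] yaw 4.2 F [ 0.5258  0.6097 -3.6431] Ftool [ 0.5748 -0.5649  3.6429] M [ 0.1272  0.0627 -0.0374] 0.029794106769722686 44.988218089565635
side ('crank_hub', [(0.76, [0.5372, -0.0624, 0.2814]), (0.53, [0.6336, -0.1583, 0.1258])]) ('crank_sleeve', [(0.92, [0.5439, -0.1379, 0.2884])]) ('mat', [(0.72, [0.6382, -0.0759, 0.1271]), (0.71, [0.5265, -0.37, -0.0001])])
top ('crank_hub', []) ('crank_sleeve', [(0.24, [0.6341, -0.1547, 0.1227])]) ('mat', [(0.71, [0.5267, -0.3674, -0.0028])])
side ('crank_hub', [(0.77, [0.5373, -0.0619, 0.2783])]) ('crank_sleeve', [(0.83, [0.5417, -0.1364, 0.2894]), (0.26, [0.6367, -0.1526, 0.1274])]) ('mat', [(0.72, [0.634, -0.16, 0.1232]), (0.7, [0.5292, -0.3696, -0.003]), (0.36, [0.6431, 0.0062, 0.1279])])
top ('crank_hub', [(0.42, [0.646, 0.0056, 0.1245])]) ('crank_sleeve', [(0.49, [0.6453, 0.0033, 0.126])]) ('mat', [(0.77, [0.5274, -0.368, -0.0019]), (0.49, [0.6446, 0.0038, 0.1278])])
[ 0.5403 -0.0666  0.2758] [0.9973 0.0732 0.0001] [-0.328   0.3576  1.57   -0.      1.2139  1.1696]
delta [-0.0369  0.263   0.2503]
red [264.33 201.19] sum 270.0 npx 6 [(264, 200), (264, 201), (265, 201), (264, 202), (265, 202)]
yel [267.42 203.74] sum 147.0 npx 5 [(267, 203), (267, 204), (268, 204)]
place [ 0.5067 -0.0242  0.0892] px/m [   6.5367 -266.9703]
```

Call:
{"op": "servo_tool", "data": {"rows": [1,-0.004,0.025,0,0,1,-0.005,0.035,0,0,1,-0.005,0.038,0,0,1,-0.005,0.038,0,0,1,-0.005,0.038,0,0]}}

```text
time: 81.93
position: [0.5289, -0.2433, 0.2758]
tool_rot: [0.999, 0.037, 0.0, 0.0]
ft_force: [0.9, 0.3, -3.2]
grip_width: 0.0298
grip_force: 45.0
```

Call:
{"op": "servo_tool", "data": {"rows": [1,-0.005,0.038,0,0,1,-0.005,0.03,0,0,1,0,0.021,0,0,1,0,0,0.02,0,1,0,0,0.035,0]}}

```text
time: 82.35
position: [0.5283, -0.3361, 0.2245]
tool_rot: [0.999, 0.035, 0.004, 0.004]
ft_force: [1.1, -0.3, -2.8]
grip_width: 0.0296
grip_force: 45.0
```

Call:
{"op": "servo_tool", "data": {"rows": [1,0,0,0.038,0,1,0,0,0.038,0,1,0,0,0.035,0,1,0,0,0.03,0,1,0,0,0.02,0]}}

```text
time: 82.77
position: [0.5242, -0.3302, 0.0562]
tool_rot: [0.999, 0.037, -0.002, -0.002]
ft_force: [0.2, 0.6, -1.9]
grip_width: 0.0298
grip_force: 45.0
```

Call:
{"op": "servo_tool", "data": {"rows": [1,0,0,0.015,0,1,0,0,0.01,0,1,0,0,0.005,0,1,0,0,0,0,1,0,0,0,0]}}

```text
time: 83.18
position: [0.5263, -0.3319, 0.0304]
tool_rot: [0.999, 0.037, 0.0, 0.001]
ft_force: [0.1, -1.4, -3.1]
grip_width: 0.0295
grip_force: 45.0
```

```bash
python3 st.py
```

```text
t 83.1833 [ 0.5263 -0.3319  0.0304] yaw 4.2 F [ 0.1263 -1.3681 -3.1315] Ftool [0.0228 1.3704 3.133 ] M [0.0823 0.0164 0.0315] 0.029477733067009362 44.988292660564184
```

Call:
{"op": "servo_tool", "data": {"rows": [1,0,0,0.002,0,1,0,0,0.001,0,1,0,0,0,0,1,0,0,0,0]}}

```text
time: 83.52
position: [0.5259, -0.3315, 0.0274]
tool_rot: [0.999, 0.037, 0.0, 0.0]
ft_force: [-0.1, -0.4, -3.7]
grip_width: 0.0299
grip_force: 45.0
```

Call:
{"op": "servo_tool", "data": {"rows": [1,0,0,0.0015,0,1,0,0,0,0,1,0,0,0,0]}}

```text
time: 83.77
position: [0.5261, -0.3317, 0.0264]
tool_rot: [0.999, 0.037, 0.0, 0.0]
ft_force: [-1.0, 0.5, 5.3]
grip_width: 0.0298
grip_force: 45.0
```

Call:
{"op": "servo_tool", "data": {"rows": [-0.45,0,0,0,0,-0.45,0,0,0,0,-0.45,0,0,0,0,-0.45,0,0,0,0,-0.45,0,0,0,0]}}

```text
time: 84.18
position: [0.5257, -0.3314, 0.0251]
tool_rot: [0.999, 0.037, -0.0, -0.0]
ft_force: [-0.2, -0.8, -0.5]
grip_width: 0.0552
grip_force: 0.0
```

Call:
{"op": "servo_tool", "data": {"rows": [-0.45,0,0,0,0,-0.45,0,0,0,0,-0.45,0,0,-0.02,0,-0.45,0,0,-0.03,0,-0.45,0,0,-0.035,0]}}

```text
time: 84.6
position: [0.5243, -0.3303, 0.1091]
tool_rot: [0.999, 0.037, -0.002, -0.002]
ft_force: [0.6, -0.7, -0.3]
grip_width: 0.0629
grip_force: 0.0
```

Call:
{"op": "servo_tool", "data": {"rows": [-0.45,0,0,-0.035,0,-0.45,0,0,-0.035,0,-0.45,0,0,-0.03,0,-0.45,0,0,0,0,-0.45,0,0,0,0]}}

```text
time: 85.02
position: [0.5267, -0.3322, 0.2128]
tool_rot: [0.999, 0.037, 0.002, 0.002]
ft_force: [0.1, -0.1, -0.4]
grip_width: 0.0632
grip_force: 0.0
```

```bash
python3 st.py; python3 loc.py crank_hub,crank_mid,mat,red_mid,green_mid,blue_mid; python3 gauge.py | head -3
python3 - <<'E'
from h import *
p=robot.camera('side');c=p['pixels'][120:300,200:420,::-1];cv2.imwrite('pics/f.png',cv2.resize(c,None,fx=3,fy=3,interpolation=cv2.INTER_CUBIC))
for q in('pliers','driver','try_square','tape_roll_b'):print(q,show(robot.place_of(p,q))[:1])
E
```

```text
t 85.0167 [ 0.5267 -0.3322  0.2128] yaw 4.2 F [ 0.0737 -0.1118 -0.3662] Ftool [0.064  0.1155 0.3669] M [ 0.0724  0.0315 -0.0502] 0.06323815153137524 0.0
side ('crank_hub', [(0.98, [0.523, -0.3274, 0.0328])]) ('crank_mid', [(0.89, [0.5272, -0.3668, 0.0345])]) ('mat', [(0.73, [0.5294, -0.3691, 0.0003]), (0.43, [0.6373, -0.1567, 0.1304])]) ('red_mid', [(0.7, [0.5072, 0.1172, 0.0279]), (0.68, [0.6356, -0.0749, 0.1278]), (0.61, [0.508, -0.0264, 0.0903])]) ('green_mid', [(0.57, [0.6333, -0.1581, 0.1243]), (0.54, [0.5824, 0.4655, 0.0296])]) ('blue_mid', [(0.51, [0.6461, 0.0035, 0.1278])])
top ('crank_hub', []) ('crank_mid', []) ('mat', []) ('red_mid', [(0.78, [0.5087, 0.1102, 0.0299]), (0.75, [0.6413, -0.0709, 0.1236])]) ('green_mid', [(0.81, [0.6342, -0.1533, 0.1267]), (0.7, [0.5869, 0.4641, 0.0285])]) ('blue_mid', [(0.51, [0.6444, 0.0009, 0.1221]), (0.35, [0.6453, 0.0028, 0.1228])])
side ('crank_hub', [(0.98, [0.5255, -0.3261, 0.0314])]) ('crank_mid', [(0.9, [0.5264, -0.3669, 0.0324])]) ('mat', [(0.62, [0.5282, -0.3718, -0.0004])]) ('red_mid', [(0.52, [0.5098, 0.1171, 0.0275]), (0.51, [0.
[... 308 characters left out ...]
.1551, 0.127]), (0.6, [0.6413, -0.0729, 0.1268])]) ('green_mid', [(0.6, [0.5836, 0.4666, 0.0292]), (0.5, [0.6352, -0.1546, 0.1286])]) ('blue_mid', [(0.35, [0.6372, -0.0745, 0.1283])])
[ 0.5257 -0.3314  0.2103] [0.9973 0.0732 0.0001] [-0.7421  0.5361  1.4549  0.      1.1505  0.7555]
red [264.33 201.18] sum 282.0 npx 6 [(264, 200), (264, 201), (265, 201), (264, 202), (265, 202)]
yel [267.41 203.72] sum 160.0 npx 6 [(266, 203), (267, 203), (267, 204), (268, 204)]
place [ 0.5063 -0.0227  0.0911] px/m [   6.5367 -266.9703]
pliers [(0.68, [0.6445, 0.0035, 0.1279])]
driver [(0.72, [0.6826, -0.4276, 0.0004])]
try_square [(0.55, [0.3816, -0.0007, 0.001])]
tape_roll_b [(0.68, [0.65, 0.3757, -0.0011])]
```

View pics/f.png

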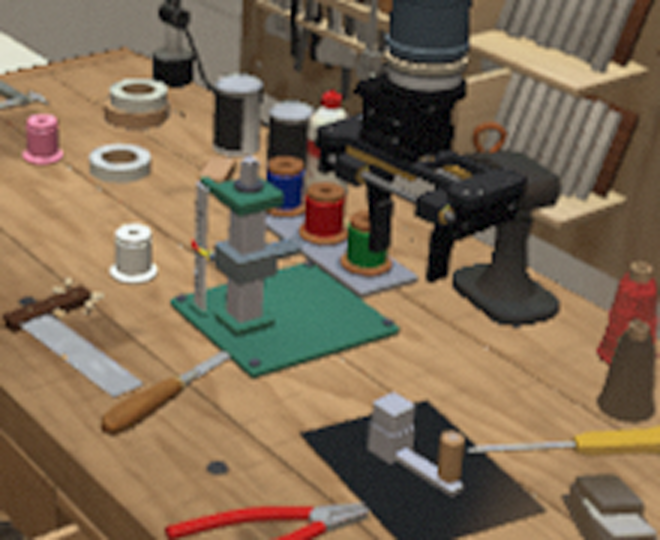

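The picture shows three bobbins seated at (285,185), (323,212) and (367,243). The pointer is level with the clip at (197,248), and the crank lies flat in the middle of the mat at (420,450).

```bash
python3 -c "
from rig import robot
print(robot.hand_in())"
```

```text
the job is handed in; nothing more can be done
None
```

The job is handed in, though the rig returned no verdict: the blue, red and green bobbins are home on their spindles, the pointer is level with the red clip by my camera reading, and the crank lies flat, sleeve up, in the middle of its mat.

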